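# Mount the video microscope head on its post and swing it over the specimen

### The job

Fit the video microscope head on the stand: take it out of the green tray, slide its sleeve over the top of the chromed post with the lens swung well out to one side, and lower it, without letting it drop, until the sleeve rests on the black stop collar. Only once it is home, swing it round the post until the lens is centred over the specimen, and let go; never bring the lens over the specimen before that. Do not shift the specimen, the bottle or the dish on the stand, and leave the other parts in the tray.

Things in the scene. Friction and masses are not known exactly. Their poses are not given: they have to be found in the camera images.
- head: video microscope head, 197 mm long, 0.3 to 0.6 kg, balanced about its origin: the middle of its ivory arm, where it is best gripped. The arm is a bar along x, 16 mm wide (y), 20 mm high (z), clear from x -40 to +40 mm; z up. Sleeve at x = -65 mm, lens at x = +65 mm, both feet at z = -35 mm, on which it starts upright in the tray. Highest point: z = +46 mm, on the camera
- sleeve_foot (a point): centre of the lower end of the sleeve, on its axis (head x -65, z -35 mm). Sleeve: ivory upright tube, 42 mm outside, 27.5 mm bore right through, 70 mm high (head z -35 to +35 mm), with a black clamp knob (left loose, not turned) behind it to head x -106 mm. On the post the head droops up to 2.5 degrees in this clearance
- lens (a point): centre of the lens's lower face, on the optical axis (head x +65, z -35 mm), 130 mm from the sleeve's axis. Black barrel, 46 mm diameter for head z -14 to +10 mm, 34 mm below; blue camera, 36 mm square, above it. On the post, a sideways push of 1 to 4 N on the barrel or arm swings the head round; friction keeps it where it is left
- stand: the fixed microscope stand: grey base plate 280 mm (x) by 240 mm (y), 15 mm thick; origin under the plate's centre, its front is the -x side. The post is at x = +90 mm, y = 0. Two bent steel arm rests at the front corners (x -122 to -190 mm, y +-102 mm) reach 90 mm above the table
- post_top (a point): centre of the top of the chromed upright post: 25 mm diameter, top 225 mm above the table, the last 6 mm tapering to 17 mm. It goes into the sleeve with 1.25 mm of clearance all round
- collar: black stop collar clamped on the post, 46 mm diameter, 18 mm high; origin at the centre of its upper face, on which the sleeve comes to rest. Its upper face is 100 to 125 mm above the table
- specimen_mid (a point): middle of the specimen in its grey holder, loose on the stage: 56 x 46 mm, 46 mm high; point half-way up (23 mm above its underside). It stands in front of the post, about 130 mm from the post's axis, so that the lens can be swung over it
- bottle_mid (a point): middle of the amber bottle, loose on the plate, on either side of the line from post to specimen: 52 mm diameter, 165 mm high, point 80 mm above its underside. It stands in the way of the lens on its side
- dish_mid (a point): middle of the glass dish, loose on the plate on the side opposite the bottle: 62 mm diameter, 20 mm high; point 9 mm above its underside
- tray: fixed green tray, 280 mm (x) by 240 mm (y), walls 40 mm high and 4 mm thick, floor 4 mm thick; origin under its centre
- eyepiece: spare black eyepiece standing in a corner of the tray, 38 mm diameter, 58 mm high; origin at the centre of its underside
- objective: spare steel objective standing in a corner of the tray, 40 mm diameter, 40 mm high; origin at the centre of its underside
- adapter: aluminium adapter ring lying in a corner of the tray, 46 mm outside, 34 mm inside, 22 mm high; origin at the centre of its underside
- handwheel: spare black hand wheel lying in a corner of the tray, 44 mm diameter, 26 mm high; origin at the centre of its underside
- lens_cap: red lens cap lying in the tray by a long side, 34 mm diameter, 12 mm high; origin at the centre of its underside
- clamp_ring: brass clamp ring lying in the tray by a long side, 34 mm outside, 24 mm inside, 14 mm high; origin at the centre of its underside
Mind the look-alikes: they are no part of the job. There is more than one size of the head; the job needs the middle-sized.

How it is judged:
On the way, in this order (a step that is already met when the one before it is completed fails the run):
1. the sleeve is home on the stop collar with the lens still well out to the side (more than 80 mm from the specimen's axis) (horizontal distance between sleeve_foot and collar below 0.005 m and z of sleeve_foot in the frame of collar between -0.005 and 0.005 m and horizontal distance between lens and specimen_mid above 0.08 m), for 0.2 s.
2. the lens is swung over the specimen with the sleeve still home (horizontal distance between sleeve_foot and collar below 0.005 m and z of sleeve_foot in the frame of collar below 0.005 m and horizontal distance between lens and specimen_mid below 0.01 m), for 0.2 s.
At the end, for the whole second after the job is handed in: Sleeve on the post, its foot within 5 mm of the collar's top and axis; head still and within 5 degrees of upright; lens axis within 10 mm of the specimen's; specimen within 10 mm, bottle and dish within 15 mm of their starts; spare parts in the tray (all of step 2 and z of sleeve_foot in the frame of collar above -0.005 m and angle between head's own z axis and vertical below 0.09 rad and linear speed of head below 0.02 m/s and distance of specimen_mid from where it was at the start of the episode below 0.01 m and distance of each of bottle_mid, dish_mid from where it was at the start of the episode below 0.015 m and x of eyepiece in the frame of tray between -0.145 and 0.145 m and y of eyepiece in the frame of tray between -0.125 and 0.125 m and height (world z) of each of eyepiece, objective, adapter, handwheel, lens_cap, clamp_ring below 0.06 m and x of objective in the frame of tray between -0.145 and 0.145 m and y of objective in the frame of tray between -0.125 and 0.125 m and x of adapter in the frame of tray between -0.145 and 0.145 m and y of adapter in the frame of tray between -0.125 and 0.125 m and x of handwheel in the frame of tray between -0.145 and 0.145 m and y of handwheel in the frame of tray between -0.125 and 0.125 m and x of lens_cap in the frame of tray between -0.145 and 0.145 m and y of lens_cap in the frame of tray between -0.125 and 0.125 m and x of clamp_ring in the frame of tray between -0.145 and 0.145 m and y of clamp_ring in the frame of tray between -0.125 and 0.125 m); the robot touches nothing.
It fails at once if the lens comes over the specimen (within 50 mm of its axis) while the sleeve is more than 15 mm above the collar (horizontal distance between lens and specimen_mid below 0.05 m and z of sleeve_foot in the frame of collar above 0.015 m).
It fails at once if the head is let drop down the post (faster than 0.4 m/s on the post) (horizontal distance between sleeve_foot and collar below 0.012 m and z of sleeve_foot in the frame of collar below 0.125 m and linear speed of head above 0.4 m/s).
It fails at once if the specimen is shifted by more than 10 mm (distance of specimen_mid from where it was at the start of the episode above 0.01 m).
It fails at once if the bottle is shifted by more than 15 mm or tipped (distance of bottle_mid from where it was at the start of the episode above 0.015 m or angle between bottle_mid's own z axis and vertical above 0.3 rad).
It fails at once if the dish is shifted by more than 15 mm (distance of dish_mid from where it was at the start of the episode above 0.015 m).
It also fails if it takes over 72 s, if anything falls off the work surface, if the arm or the gripper's body presses on something with over 40 N, if the wrist force passes 120 N, or if a joint passes its speed limit or range.

### The arm

A 7-joint arm with a two-finger parallel gripper is mounted at the origin on the work surface. World frame = base frame: x ahead of the robot, y to its left, z up, the work surface at z = 0. Lengths are in m, angles in rad, forces in N, time in s.
With the tool pointing down it reaches from about 0.425 to 0.925 m from the base axis. Payload 6.8 kg.
Tool frame: the origin (TCP) lies on the centre line of the jaws, within the pads' length; the fingertips stand 22 mm ahead of it and the grasp point (between the pads) lies 3 mm ahead of it (env.tips_ahead is the distance from the TCP to the fingertips, in m); z points along the fingers, y is the direction in which the jaws open and shut (so a half turn about z gives the same grasp; the last joint's range is limited). The gripper opens to 85 mm and grips with 20 to 120 N. Pads are 22 mm wide; open, the fingers measure 114 mm over their backs; the gripper's body (76 mm by 85 mm) begins 54 mm behind the grasp point. The pads swing forward as they close: fully open they stand 13 mm farther back than shut.
Start: joints at [-1.274, 0.477, 0.022, 1.555, -0.011, 1.109, -0.083], TCP at [0.266, 0.62, 0.253] pointing down, gripper open.
Joint ranges: [-2.96, 2.96], [-0.34, 2.1], [-1.41, 1.46], [0.24, 2.44], [-1.37, 4.51], [0.17, 1.92], [-2.96, 2.96]. Speed limits (rad/s): [2.39, 2.39, 3.14, 3.14, 3.14, 3.14, 3.14].

### API

Orientations are given as a unit quaternion [w, x, y, z].
In Python, from workcell import env, viewer gives the robot as it stands.
- The arm moves only by the tool drive_tool, never from a script. Its argument "motion" is a list of rows, each a list of 5 numbers: the closure in counts, from 0 (fully open) to 255 (shut), then the shift along the tool's x, y, z in m, then the turn about the tool's z in rad. In form: [[jaw, tx, ty, tz, twist], ...]. A call has 1 to 12 rows; each row shifts and turns the pose as measured when the row begins, along the tool's axes as they then stand; what a row does not reach is not made up. A row lasts 1/10 s, in which the tool goes at most 50 mm and 8.59 degrees, less where a joint would pass 70% of its speed; a pose out of reach is approached as far as the arm can. A call with a gripper value outside its range is refused whole. The fingers move at their own pace and stop on an object; "squeeze" is the grip in N (left out, the last holds). Time passes only in rows, so rows that do not move let the fingers close. It gives the time, the measured TCP pose, the force and the opening at its end, in the units of the state.
- env.state(): the state, without advancing time (a new reading comes with each control period).
- viewer.grab_frame(name): name is "side" or "top"; returns the picture (480x640x3 uint8, red, green, blue); there is no depth.
- viewer.get_calibration(name): a dict with "intrinsics" (3x3 intrinsics, pixels), "R" (3x3) and "t" (3): a world point X has camera coordinates R X + t. Camera axes: x right, y down, z forward; pixel columns grow to the right and rows downward; lengths in m; the calibration is good to about 2 mm. A picture is of the moment at which its call begins. get_calibration takes no time and is no camera call.
- env.job_done(): hands the job in, once; it reports no verdict.
The state is a dict: "t": time; "qpos": joint angles; "joint_vel": joint speeds; "effort": joint torques, N m; "position": TCP position; "tool_rot": TCP orientation; "ft_force": force on the tool from outside, world axes, zero at the start; "torque": the same for the moment, N m; "finger_gap": finger opening in m.
Only numpy, scipy, OpenCV 4.12 (cv2) and the standard library are available. Lean on these libraries where they do the work, as an engineer would, in place of code of your own. Each camera call takes 0.05 s, during which the arm holds its last target.

## Working session

There is one attempt and no reset: what is moved stays moved. The work goes in short steps, Python scripts to look and compute and a tool call to move; the robot and the scene stay as the last step left them, time stands still between calls to the robot, and variables do not carry over. Pictures are saved under pics/ and viewed, and the job is handed in when it is done.

Besides the shell and the picture viewer there is one more tool, called after "Call:" in YAML: its name, and indented under it one key for each argument. drive_tool: Moves the arm, as the interface text tells. Its arguments: {"type":"object","properties":{"motion":{"type":"array","items":{"type":"array","items":{"type":"number"}}},"squeeze":{"type":"number"}},"required":["motion"]}

```bash
ls; mkdir -p pics
python3 - <<'E'
from workcell import env, viewer
import cv2,json
s=env.state(); print(s)
for n in("side","top"):
    im=viewer.grab_frame(n); cv2.imwrite(f"pics/{n}0.png",im[:,:,::-1])
    c=viewer.get_calibration(n); print(n,c)
E
```

```text
pics
{'t': 0.0, 'qpos': array([-1.27411078,  0.47777889,  0.02234898,  1.55644692, -0.01149932,
        1.10930845, -0.08308966]), 'joint_vel': array([-0.00026031, -0.00140902,  0.00052547, -0.00054056, -0.00154028,
        0.0012044 ,  0.00019808]), 'effort': array([-8.07819997e-04, -5.96451831e+01,  1.60785321e+00, -2.81196105e+01,
        1.25175482e-02,  9.51970374e-03,  2.03304995e-05]), 'position': array([0.26562855, 0.61993674, 0.25234201]), 'tool_rot': array([-1.13595066e-04,  2.01001960e-01,  9.79590420e-01, -8.99502116e-04]), 'ft_force': array([ 0.31940829, -0.05233586, -0.10879896]), 'torque': array([0.01682385, 0.04230034, 0.0278295 ]), 'finger_gap': 0.08563249463867947}
side {'intrinsics': array([[523.16068232,   0.        , 320.753331  ],
       [  0.        , 523.16068232, 247.86804284],
       [  0.        ,   0.        ,   1.        ]]), 'R': array([[ 0.84220633, -0.5391543 ,  0.00106443],
       [-0.32954648, -0.51634104, -0.79043725],
       [ 0.42671725,  0.66536048, -0.6125421 ]]), 't': array([-0.42881526,  0.29099481,  0.90585891])}
top {'intrinsics': array([[513.44523821,   0.        , 318.03802744],
       [  0.        , 513.44523821, 240.20015741],
       [  0.        ,   0.        ,   1.        ]]), 'R': array([[ 4.19851490e-04, -9.99867458e-01,  1.62754491e-02],
       [-9.90782152e-01, -2.62066746e-03, -1.35439503e-01],
       [ 1.35464204e-01, -1.60685600e-02, -9.90651932e-01]]), 't': array([-0.01675321,  0.53456484,  1.03247427])}
```

View pics/side0.png

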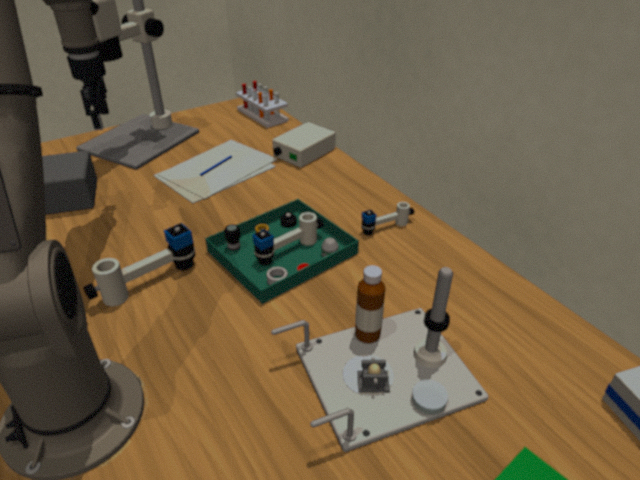

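View pics/top0.png

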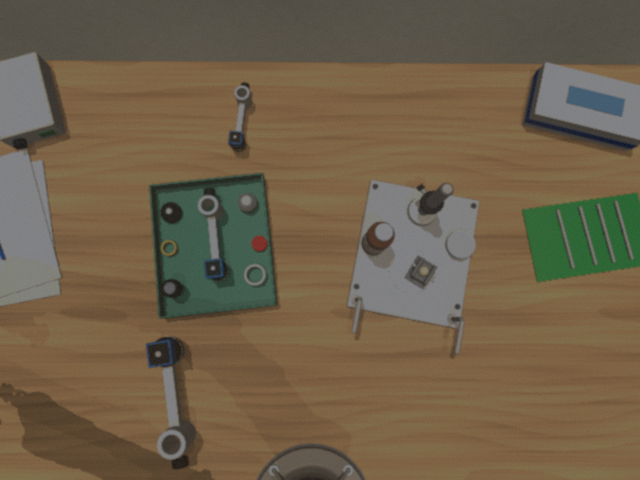

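```bash
cat > h.py <<'E'
import numpy as np, cv2
from workcell import env, viewer
C={n:viewer.get_calibration(n) for n in("side","top")}
def ray(n,u,v):
    c=C[n];R=c['R'];o=-R.T@c['t'];d=R.T@np.linalg.solve(c['intrinsics'],[u,v,1.]);return o,d
def plane(n,u,v,z):
    o,d=ray(n,u,v);return o+d*(z-o[2])/d[2]
def proj(n,X):
    c=C[n];p=c['intrinsics']@(c['R']@np.asarray(X,float)+c['t']);return p[:2]/p[2]
def tri(a,b):
    (o1,d1),(o2,d2)=ray("top",*a),ray("side",*b)
    A=np.c_[d1,-d2];s=np.linalg.lstsq(A,o2-o1,rcond=None)[0]
    p,q=o1+d1*s[0],o2+d2*s[1];return (p+q)/2,np.linalg.norm(p-q)
E
python3 - <<'E'
import cv2
from h import *
t=cv2.imread("pics/top0.png");s=cv2.imread("pics/side0.png")
a=cv2.resize(t[165:325,145:285],None,fx=4,fy=4,interpolation=2)
cv2.imwrite("pics/a.png",a[:600])
cv2.imwrite("pics/b.png",cv2.resize(t[175:325,345:485],None,fx=4,fy=4,interpolation=2))
cv2.imwrite("pics/c.png",cv2.resize(s[195:300,200:365],None,fx=4.5,fy=4.5,interpolation=2))
cv2.imwrite("pics/d.png",cv2.resize(s[260:445,290:490],None,fx=3.2,fy=3.2,interpolation=2))
print(-C['top']['R'].T@C['top']['t'],-C['side']['R'].T@C['side']['t'])
E
```

```text
[0.38978104 0.00124031 1.09549649] [ 0.07050161 -0.68366774  0.7853463 ]
```

View pics/a.png

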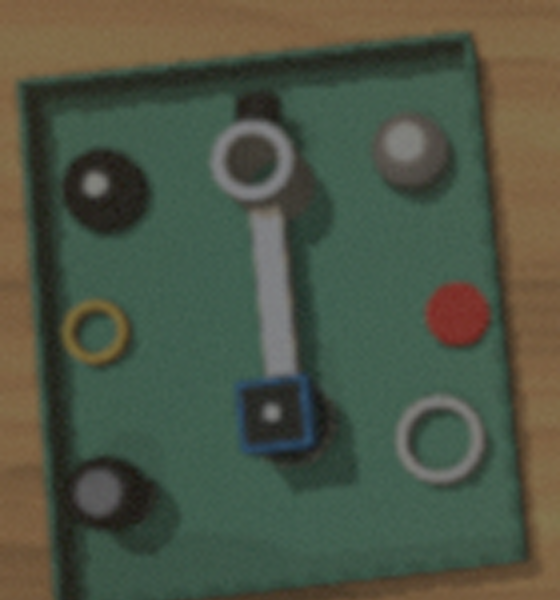

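View pics/b.png

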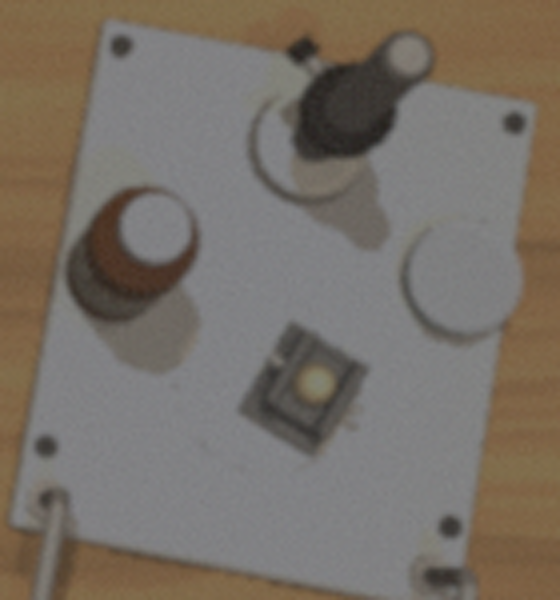

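View pics/c.png

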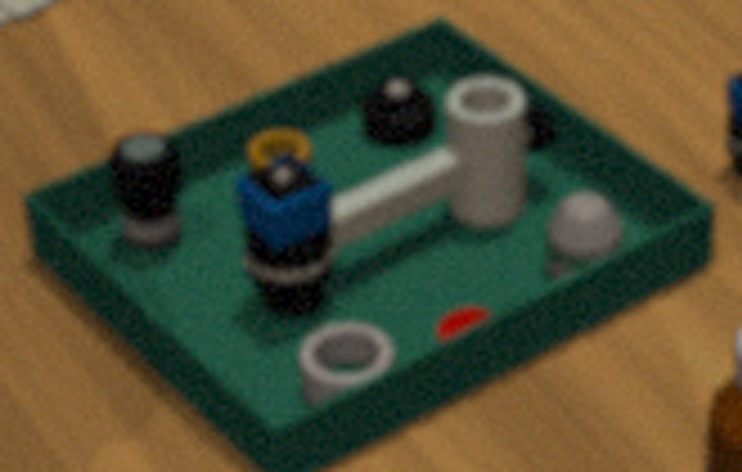

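View pics/d.png

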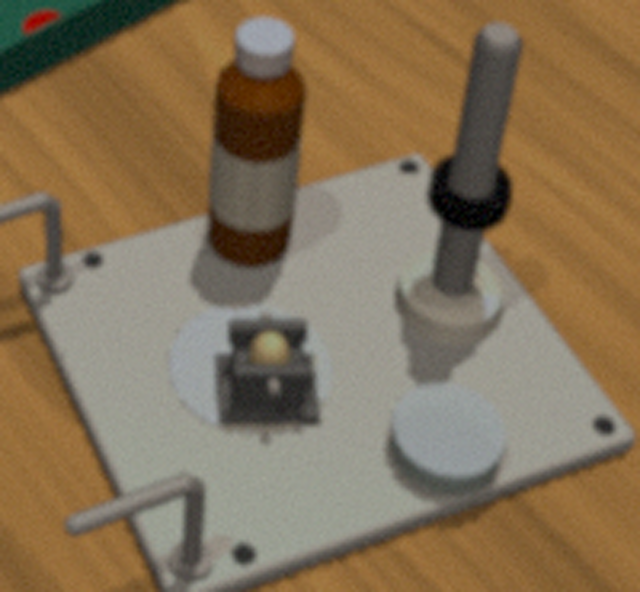

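Run:
```python
from h import *
np.set_printoptions(precision=4,suppress=True)
T=lambda x,y,ox,oy,f:((x+.5)/f-.5+ox,(y+.5)/f-.5+oy)
a=lambda x,y:T(x,y,145,165,4); b=lambda x,y:T(x,y,345,175,4)
c=lambda x,y:T(x,y,200,195,4.5); d=lambda x,y:T(x,y,290,260,3.2)
sl=plane("top",*a(253,160),.074); cam=plane("top",*a(276,414),.085)
print("sleeve",sl,"tri",tri(a(253,160),c(487,101)));print("cam",cam,tri(a(274,412),c(283,175)))
dv=cam-sl;print(np.linalg.norm(dv[:2]),np.degrees(np.arctan2(dv[1],dv[0])),(sl+cam)/2)
# arm centreline at z= .039+.010
p1=plane("top",*a(267,215),.049);p2=plane("top",*a(282,370),.049);e=p2-p1
print("arm",p1,p2,np.degrees(np.arctan2(e[1],e[0])))
print("post",plane("top",*b(410,54),.225),tri(b(410,54),d(499,39)))
print("collar tri",tri(b(347,110),d(471,192)))
P=plane("top",*b(410,54),.225)
for z in (.1,.11,.12,.125): print(z,"collar pix side",(proj("side",[P[0],P[1],z])-[290,260])*3.2,"top",(proj("top",[P[0],P[1],z])-[345,175])*4)
print("ball",tri(b(317,382),d(270,348)),plane("top",*b(317,382),.055))
for q in [(297,320),(368,368),(318,457),(240,408)]: print(plane("top",*b(*q),.03))
print("dish",plane("top",*b(463,278),.035));print("bottle cap",plane("top",*b(157,228),.18),tri(b(157,228),d(265,38)))
print("plate corners",[plane("top",*b(*q),.015) for q in [(106,20),(536,103),(12,523)]])
for s,z in(((100,190),.03),((97,332),.018),((98,495),.062),((412,150),.03),((458,314),.016),((441,438),.026)): print(plane("top",*a(*s),z))
```

```text
sleeve [0.6014 0.2073 0.074 ] tri (array([0.6025, 0.2063, 0.0753]), np.float64(0.0031147720707255856))
cam [0.472  0.1901 0.085 ] (array([0.4736, 0.1903, 0.0874]), np.float64(0.001799654839924532))
0.1305351649967085 -172.42019962549364 [0.5367 0.1987 0.0795]
arm [0.5777 0.2043 0.049 ] [0.4975 0.1944 0.049 ] -172.95795161486555
post [ 0.601  -0.2378  0.225 ] (array([ 0.6017, -0.2386,  0.2228]), np.float64(0.0003696113695973824))
collar tri (array([ 0.6018, -0.2382,  0.1099]), np.float64(0.00264776595211875))
0.1 collar pix side [463.656  203.9031] top [341.6285 111.9559]
0.11 collar pix side [466.0635 191.3632] top [346.374  107.7367]
0.12 collar pix side [468.5027 178.6582] top [351.2137 103.4337]
0.125 collar pix side [469.7344 172.2428] top [353.6697 101.25  ]
ball (array([ 0.4715, -0.2315,  0.0547]), np.float64(0.000893389563363528)) [ 0.4711 -0.2312  0.055 ]
[ 0.5056 -0.2272  0.03  ]
[ 0.4804 -0.2637  0.03  ]
[ 0.4341 -0.2362  0.03  ]
[ 0.4595 -0.1962  0.03  ]
dish [ 0.5273 -0.3138  0.035 ]
bottle cap [ 0.5309 -0.1326  0.18  ] (array([ 0.532 , -0.1333,  0.1797]), np.float64(0.0022270991258729425))
plate corners [array([ 0.6701, -0.1311,  0.015 ]), array([ 0.6252, -0.3629,  0.015 ]), array([ 0.4002, -0.0782,  0.015 ])]
[0.5942 0.2958 0.03  ]
[0.5205 0.2977 0.018 ]
[0.4332 0.2818 0.062 ]
[0.6162 0.1327 0.03  ]
[0.5308 0.1084 0.016 ]
[0.4645 0.1152 0.026 ]
```

Call:
drive_tool:
  motion:
    - [0,0,0,0,0.145]
    - [0,0,0,0,0.145]
    - [0,0,0,0,0.145]
    - [0,0,0,0,0.145]
    - [0,0,0,0,0.145]
    - [0,0,0,0,0.145]
    - [0,0,0,0,0.145]
    - [0,0,0,0,0.145]
    - [0,0,0,0,0.145]
    - [0,0,0,0,0.145]
    - [0,0,0,0,0.145]
    - [0,0,0,0,0.145]

```text
t: 1.3
position: [0.2639, 0.6161, 0.2454]
tool_rot: [0.005, 0.892, 0.452, -0.005]
ft_force: [0.8, 0.4, 0.2]
finger_gap: 0.0853
```

Call:
drive_tool:
  motion:
    - [0,0,0,0,0.145]
    - [0,0,0,0,0.145]
    - [0,0,0,0,0.145]
    - [0,0,0,0,0.145]
    - [0,0,0,0,0.145]
    - [0,0,0,0,0.145]
    - [0,0,0,0,0]

```text
t: 2.0
position: [0.2619, 0.6143, 0.2416]
tool_rot: [0.01, 1.0, 0.019, -0.004]
ft_force: [0.1, -0.2, -0.0]
finger_gap: 0.0856
```

```bash
cat >> h.py <<'E'
from scipy.spatial.transform import Rotation as Ro
np.set_printoptions(precision=4,suppress=True)
def go(target=None,phi=None):
    """print pose and the tool-frame shift/twist needed"""
    s=env.state();q=s['tool_rot'];R=Ro.from_quat([q[1],q[2],q[3],q[0]]).as_matrix()
    ph=np.arctan2(R[1,0],R[0,0])
    print("t",round(s['t'],2),"p",s['position'],"phi",np.degrees(ph).round(2),"z",R[:,2],"gap",round(s['finger_gap'],4),"F",s['ft_force'],"M",s['torque'],"q",s['qpos'])
    if target is not None: print("shift",R.T@(np.array(target)-s['position']))
    if phi is not None: print("twist",-((np.radians(phi)-ph+np.pi)%(2*np.pi)-np.pi))
    return s,R
E
python3 -c "
from h import *
go([.537,.1985,.25],7.4)"
```

```text
t 2.0 p [0.2619 0.6143 0.2416] phi 2.15 z [-0.0075 -0.0206 -0.9998] gap 0.0856 F [ 0.0579 -0.1675 -0.0104] M [ 0.025  -0.0334  0.0366] q [-1.6908  0.553   0.636   1.6002 -0.3503  1.1282 -2.5006]
shift [ 0.2592  0.426  -0.0019]
twist -0.09159288264630572
```

Call:
drive_tool:
  motion:
    - [0,0.026,0.042,0,-0.009]
    - [0,0.026,0.042,0,-0.009]
    - [0,0.026,0.042,0,-0.009]
    - [0,0.026,0.042,0,-0.009]
    - [0,0.026,0.042,0,-0.009]
    - [0,0.026,0.042,0,-0.009]
    - [0,0.026,0.042,0,-0.009]
    - [0,0.026,0.042,0,-0.009]
    - [0,0.026,0.042,0,-0.009]
    - [0,0,0,0,0]

```text
t: 3.0
position: [0.5336, 0.2541, 0.2447]
tool_rot: [0.011, 0.996, 0.088, -0.004]
ft_force: [-0.1, -0.2, 0.3]
finger_gap: 0.0854
```

```bash
python3 -c "
from h import *
go([.537,.1985,.15],7.4)"
```

```text
t 3.0 p [0.5336 0.2541 0.2447] phi 10.03 z [-0.0066 -0.0224 -0.9997] gap 0.0854 F [-0.1431 -0.2     0.2692] M [-0.0365  0.0132  0.0576] q [-1.0858  0.4215  0.7022  1.796  -0.2889  1.0501 -1.673 ]
shift [-0.0054  0.0533  0.0959]
twist 0.04598568472387843
```

Call:
drive_tool:
  motion:
    - [0,-0.003,0.027,0.02,0.023]
    - [0,-0.002,0.027,0.04,0.023]
    - [0,0,0,0.035,0]
    - [0,0,0,0,0]

```text
t: 3.4
position: [0.5392, 0.1949, 0.1495]
tool_rot: [0.01, 0.998, 0.07, -0.002]
ft_force: [-1.0, -0.8, -0.6]
finger_gap: 0.0853
```

```bash
python3 -c "
from h import *
go([.537,.1985,.042],7.4)
for n in('top','side'): cv2.imwrite(f'pics/e_{n}.png',viewer.grab_frame(n)[:,:,::-1])
t=cv2.imread('pics/e_top.png')[165:315,145:285];s=cv2.imread('pics/e_side.png')[150:300,180:380]
cv2.imwrite('pics/e.png',np.hstack([cv2.resize(t,(420,450)),cv2.resize(s,(380,450)) if 0 else cv2.resize(s,(380,285),interpolation=2).repeat(1,0) if 0 else cv2.copyMakeBorder(cv2.resize(s,(380,285)),0,165,0,0,0)]))"
```

```text
t 3.4 p [0.5392 0.1949 0.1495] phi 7.99 z [-0.0033 -0.0205 -0.9998] gap 0.0853 F [-0.9895 -0.7601 -0.5933] M [0.0121 0.0832 0.017 ] q [-0.9546  0.5111  0.6511  1.9222 -0.3816  0.8478 -1.5368]
shift [-0.001  -0.006   0.1074]
twist 0.010261965856866784
```

View pics/e.png

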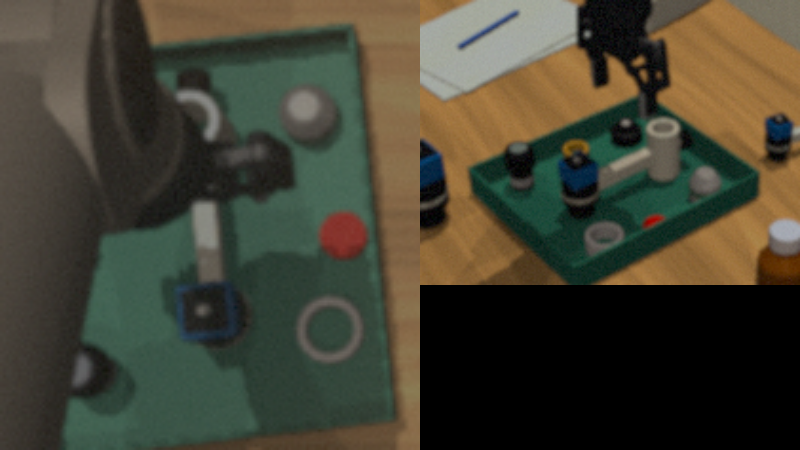

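Call:
drive_tool:
  motion:
    - [0,-0.001,-0.003,0.03,0.01]
    - [0,0,-0.001,0.03,0]
    - [0,0,-0.001,0.025,0]
    - [0,0,-0.001,0.015,0]
    - [0,0,0,0,0]

```text
t: 4.0
position: [0.5482, 0.209, 0.0608]
tool_rot: [0.004, 0.997, 0.071, 0.009]
ft_force: [-0.8, 0.5, -0.6]
finger_gap: 0.0851
```

```bash
python3 -c "
from h import *
go([.537,.1985,.042],7.4)"
```

```text
t 4.0 p [0.5482 0.209  0.0608] phi 8.15 z [ 0.0181 -0.0066 -0.9998] gap 0.0851 F [-0.7713  0.4925 -0.6146] M [ 0.0011  0.0224 -0.0322] q [-0.8819  0.6425  0.5436  1.9485 -0.4979  0.671  -1.4616]
shift [-0.0129  0.0086  0.0187]
twist 0.013146103926434005
```

Call:
drive_tool:
  motion:
    - [0,-0.008,0.006,0.0,0.013]
    - [0,-0.005,0.003,0.005,0]
    - [0,0,0,0,0]

```text
t: 4.3
position: [0.538, 0.1989, 0.0592]
tool_rot: [0.003, 0.998, 0.065, 0.011]
ft_force: [-1.0, 0.3, 0.6]
finger_gap: 0.0851
```

```bash
python3 -c "
from h import *
go([.537,.1985,.042],7.4)"
```

```text
t 4.3 p [0.538  0.1989 0.0592] phi 7.45 z [ 0.023  -0.0037 -0.9997] gap 0.0851 F [-1.0151  0.3132  0.5892] M [ 0.0303  0.0198 -0.009 ] q [-0.8784  0.6268  0.5426  1.9847 -0.505   0.6441 -1.4547]
shift [-0.0014  0.0001  0.0172]
twist 0.0008722680568311603
```

Call:
drive_tool:
  motion:
    - [0,-0.001,0,0.01,0]
    - [0,-0.001,0,0.009,0]
    - [0,0,0,0,0]

```text
t: 4.6
position: [0.5371, 0.1988, 0.0402]
tool_rot: [0.002, 0.998, 0.065, 0.013]
ft_force: [0.6, 0.5, -0.8]
finger_gap: 0.0854
```

```bash
python3 -c "
from h import *
go([.537,.1985,.042],7.4)"
```

```text
t 4.6 p [0.5371 0.1988 0.0402] phi 7.44 z [ 0.0253 -0.0021 -0.9997] gap 0.0854 F [ 0.6365  0.4781 -0.7575] M [-0.034   0.0023 -0.0258] q [-0.8585  0.6529  0.5149  1.993  -0.529   0.605  -1.4358]
shift [-0.0001  0.0003 -0.0018]
twist 0.0006536600872544263
```

Call:
drive_tool:
  motion:
    - [255,0,0,0,0]
    - [255,0,0,0,0]
    - [255,0,0,0,0]
    - [255,0,0,0,0]
    - [255,0,0,0,0]
    - [255,0,0,0,0]
    - [255,0,0,0,0]
    - [255,0,0,0,0]
  squeeze: 70

```text
t: 5.4
position: [0.5375, 0.1991, 0.0401]
tool_rot: [0.002, 0.998, 0.065, 0.013]
ft_force: [0.6, 0.8, 0.4]
finger_gap: 0.0149
```

```bash
python3 -c "
from h import *
go([.537,.1985,.042],7.4)"
```

```text
t 5.4 p [0.5375 0.1991 0.0401] phi 7.45 z [ 0.0253 -0.002  -0.9997] gap 0.0149 F [0.6053 0.7995 0.3686] M [ 0.0747 -0.0361 -0.0158] q [-0.8586  0.6536  0.5149  1.9919 -0.5292  0.6055 -1.4357]
shift [-0.0005  0.0006 -0.0019]
twist 0.0009537693760730548
```

Call:
drive_tool:
  motion:
    - [255,0,0,-0.015,0]
    - [255,0,0,-0.03,0]
    - [255,0,0,-0.03,0]
    - [255,0,0,-0.03,0]
    - [255,0,0,-0.03,0]
    - [255,0,0,-0.03,0]
    - [255,0,0,-0.03,0]
    - [255,0,0,-0.03,0]
    - [255,0,0,-0.02,0]
    - [255,0,0,0,0]

```text
t: 6.4
position: [0.5266, 0.1953, 0.2979]
tool_rot: [0.003, 0.998, 0.062, 0.008]
ft_force: [-0.5, 0.4, -3.4]
finger_gap: 0.0152
```

```bash
python3 -c "
from h import *
go([.57,-.05,.30],30)
for n in('top','side'): cv2.imwrite(f'pics/f_{n}.png',viewer.grab_frame(n)[:,:,::-1])"
```

```text
t 6.4 p [0.5266 0.1953 0.2979] phi 7.15 z [ 0.0156 -0.0053 -0.9999] gap 0.0152 F [-0.5147  0.4386 -3.425 ] M [ 0.0308 -0.0428  0.0598] q [-1.0981  0.2968  0.7808  1.8253 -0.2216  1.0993 -1.6864]
shift [ 0.0126  0.2488 -0.0001]
twist -0.39877307968881937
```

View pics/f_side.png

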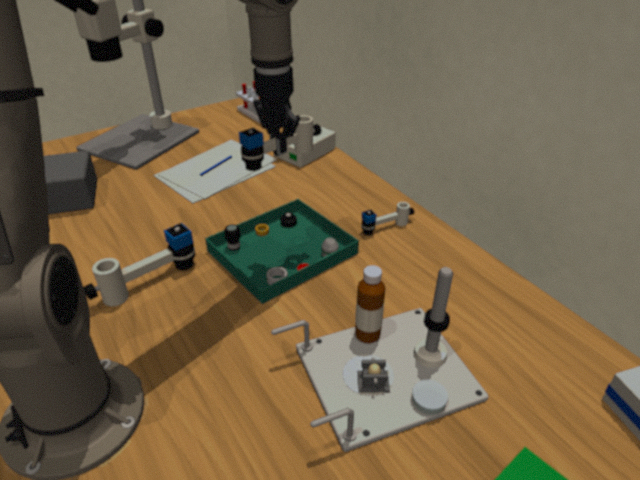

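Call:
drive_tool:
  motion:
    - [255,0.01,0,-0.006,-0.1]
    - [255,0.02,0.005,-0.006,-0.14]
    - [255,0.02,0.007,-0.006,-0.14]
    - [255,0.02,0.01,-0.006,-0.14]
    - [255,0.02,0.015,-0.006,-0.14]
    - [255,0.01,0.015,-0.006,-0.14]
    - [255,0.005,0.01,-0.004,-0.14]
    - [255,0,0,0,-0.07]
    - [255,0,0,0,0]

```text
t: 7.4
position: [0.6476, 0.1917, 0.3137]
tool_rot: [0.002, 0.832, 0.555, -0.015]
ft_force: [-0.6, 1.4, -4.1]
finger_gap: 0.0151
```

```bash
python3 -c "
from h import *
go([.63,-.297,.32],65)"
```

```text
t 7.4 p [0.6476 0.1917 0.3137] phi 67.43 z [-0.0227 -0.0211 -0.9995] gap 0.0151 F [-0.6245  1.3546 -4.083 ] M [ 0.0334 -0.0552 -0.0056] q [-0.7368  0.4849  0.5227  1.4869 -0.2314  1.2625 -0.5817]
shift [-0.458   0.1713  0.0044]
twist 0.04248270261009335
```

```bash
cat >> h.py <<'E'
_q=[0.002,0.998,0.065,0.013]
RG=Ro.from_quat([_q[1],_q[2],_q[3],_q[0]]).as_matrix()
PG=np.array([.5375,.1991,.0401])
HA=np.radians(7.4)
RH0=Ro.from_euler('z',HA+np.pi).as_matrix(); PH0=np.array([.5370,.1988,.039])
def head():
    """assumed rigid: head pose from tool"""
    s=env.state();q=s['tool_rot'];R=Ro.from_quat([q[1],q[2],q[3],q[0]]).as_matrix()
    RH=R@RG.T@RH0; PH=s['position']+R@RG.T@(PH0-PG)
    f=lambda x,z:PH+RH@np.array([x,0,z])
    print("head yaw",np.degrees(np.arctan2(RH[1,0],RH[0,0])).round(2),"tiltdeg",np.degrees(RH[:2,2]).round(2),"pitch/roll in head",np.degrees((RH.T@[0,0,1])[:2]).round(2),"\n foot",f(-.065,-.035),"sltop",f(-.065,.035),"lens",f(.065,-.035))
    return RH,PH
E
python3 -c "
from h import *
head()"
```

```text
head yaw -112.6 tiltdeg [2.17 2.44] pitch/roll in head [ 3.09 -1.06] 
 foot [0.6712 0.2495 0.2742] sltop [0.6739 0.2525 0.3441] lens [0.6213 0.1296 0.2812]
```

Call:
drive_tool:
  motion:
    - [255,-0.02,0.008,0,0.02]
    - [255,-0.04,0.015,-0.001,0.02]
    - [255,-0.04,0.015,-0.001,0]
    - [255,-0.04,0.015,-0.001,0]
    - [255,-0.04,0.015,-0.001,0]
    - [255,-0.04,0.015,-0.001,0]
    - [255,-0.04,0.015,-0.001,0]
    - [255,-0.04,0.015,-0.001,0]
    - [255,-0.04,0.015,0,0]
    - [255,-0.02,0.008,0,0]
    - [255,0,0,0,0]

```text
t: 8.5
position: [0.604, -0.2087, 0.315]
tool_rot: [-0.003, 0.85, 0.526, -0.027]
ft_force: [-0.6, -0.2, -3.5]
finger_gap: 0.0151
```

```bash
python3 -c "
from h import *
go([.63,-.297,.32],65);head()"
```

```text
t 8.5 p [ 0.604  -0.2087  0.315 ] phi 63.51 z [-0.0487 -0.0235 -0.9985] gap 0.0151 F [-0.6197 -0.2339 -3.4735] M [ 0.0427 -0.1424  0.0193] q [-0.2277  0.4416  0.6342  1.5769 -0.2288  1.2471 -0.0209]
shift [-0.0676  0.0625 -0.0042]
twist -0.02594986852139103
head yaw -116.49 tiltdeg [3.74 2.52] pitch/roll in head [ 3.92 -2.22] 
 foot [ 0.6305 -0.1529  0.2746] sltop [ 0.6351 -0.1498  0.3444] lens [ 0.5727 -0.2689  0.2835]
```

Call:
drive_tool:
  motion:
    - [255,0,0,-0.03,0]
    - [255,0,0,-0.03,0]
    - [255,0,0,0,0]

```text
t: 8.8
position: [0.6037, -0.2074, 0.3723]
tool_rot: [-0.006, 0.852, 0.522, -0.03]
ft_force: [0.4, -0.9, -4.1]
finger_gap: 0.0149
```

```bash
python3 -c "
from h import *
go([.63,-.297,.32],65);head()"
```

```text
t 8.8 p [ 0.6037 -0.2074  0.3723] phi 63.02 z [-0.0568 -0.0206 -0.9982] gap 0.0149 F [ 0.3928 -0.8659 -4.1306] M [ 0.0816 -0.1227 -0.0389] q [-0.2372  0.4094  0.6516  1.4918 -0.2079  1.3682 -0.0459]
shift [-0.0656  0.0663  0.0526]
twist -0.03463308799919762
head yaw -116.97 tiltdeg [4.21 2.34] pitch/roll in head [ 4.   -2.68] 
 foot [ 0.6305 -0.1517  0.3319] sltop [ 0.6356 -0.1488  0.4016] lens [ 0.5716 -0.2672  0.3409]
```

Call:
drive_tool:
  motion:
    - [255,0,0,0.03,0]
    - [255,0,0,0.03,0]
    - [255,0,0,0,0]

```text
t: 9.1
position: [0.5992, -0.2057, 0.3078]
tool_rot: [-0.007, 0.853, 0.522, -0.03]
ft_force: [-0.1, 0.3, -4.0]
finger_gap: 0.0149
```

```bash
python3 -c "
from h import *
go([.63,-.297,.32],65);head()"
```

```text
t 9.1 p [ 0.5992 -0.2057  0.3078] phi 62.97 z [-0.0583 -0.0184 -0.9981] gap 0.0149 F [-0.1126  0.3158 -4.0291] M [ 0.0808 -0.0437 -0.0096] q [-0.2301  0.4431  0.6331  1.5918 -0.2312  1.2421 -0.03  ]
shift [-0.0678  0.0684 -0.0123]
twist -0.035455528998542096
head yaw -117.02 tiltdeg [4.3  2.22] pitch/roll in head [ 3.93 -2.82] 
 foot [ 0.626  -0.1499  0.2674] sltop [ 0.6312 -0.1472  0.3372] lens [ 0.567  -0.2655  0.2763]
```

Call:
drive_tool:
  motion:
    - [255,0,0,0,0.14]
    - [255,0,0,0,0.14]
    - [255,0,0,0,0]

```text
t: 9.4
position: [0.5981, -0.2033, 0.3061]
tool_rot: [-0.005, 0.919, 0.393, -0.032]
ft_force: [-0.0, 0.3, -3.9]
finger_gap: 0.0147
```

```bash
python3 -c "
from h import *
go([.63,-.297,.32],65);head()"
```

```text
t 9.4 p [ 0.5981 -0.2033  0.3061] phi 46.39 z [-0.0629 -0.0164 -0.9979] gap 0.0147 F [-0.0257  0.3308 -3.9244] M [ 0.0571 -0.1301 -0.0303] q [-0.2764  0.4589  0.7006  1.5976 -0.2651  1.2481 -0.2906]
shift [-0.0465  0.0873 -0.0143]
twist -0.3247319150951822
head yaw -133.6 tiltdeg [4.85 1.78] pitch/roll in head [ 4.64 -2.28] 
 foot [ 0.6395 -0.1581  0.265 ] sltop [ 0.6455 -0.1559  0.3347] lens [ 0.5502 -0.2519  0.2755]
```

Call:
drive_tool:
  motion:
    - [255,0,0,0,-0.05]
    - [255,0,0,0,-0.05]
    - [255,0,0,0,-0.05]
    - [255,0,0,0,-0.05]
    - [255,0,0,0,-0.05]
    - [255,0,0,0,-0.05]
    - [255,0,0,0,0]

```text
t: 10.1
position: [0.5988, -0.2002, 0.308]
tool_rot: [-0.01, 0.839, 0.543, -0.031]
ft_force: [-0.2, -0.6, -4.5]
finger_gap: 0.0153
```

```bash
python3 -c "
from h import *
go([.63,-.297,.32],65);head()"
```

```text
t 10.1 p [ 0.5988 -0.2002  0.308 ] phi 65.88 z [-0.0624 -0.016  -0.9979] gap 0.0153 F [-0.195  -0.6261 -4.4985] M [ 0.0619 -0.1629  0.0081] q [-0.2292  0.4389  0.6193  1.5928 -0.2246  1.2461  0.0072]
shift [-0.076   0.0675 -0.0123]
twist 0.0153017006051126
head yaw -114.1 tiltdeg [4.47 2.13] pitch/roll in head [ 3.77 -3.21] 
 foot [ 0.6224 -0.143   0.2678] sltop [ 0.6279 -0.1404  0.3376] lens [ 0.5695 -0.2614  0.2764]
```

Call:
drive_tool:
  motion:
    - [255,0.018,0.04,-0.01,0]
    - [255,0.018,0.04,-0.01,0]
    - [255,0,0,0,0]

```text
t: 10.4
position: [0.6861, -0.199, 0.3202]
tool_rot: [-0.014, 0.839, 0.543, -0.032]
ft_force: [0.6, 1.3, -3.4]
finger_gap: 0.0148
```

```bash
cat >> h.py <<'E'
def brief():
    s=env.state();q=s['tool_rot'];R=Ro.from_quat([q[1],q[2],q[3],q[0]]).as_matrix()
    print("z",R[:2,2],"p",s['position'],"t",s['t']);head()
E
python3 -c "
from h import *
brief()"
```

```text
z [-0.0694 -0.0115] p [ 0.6861 -0.199   0.3202] t 10.4
head yaw -114.03 tiltdeg [4.87 1.87] pitch/roll in head [ 3.7  -3.68] 
 foot [ 0.7094 -0.1415  0.28  ] sltop [ 0.7154 -0.1392  0.3498] lens [ 0.6566 -0.26    0.2884]
```

Call:
drive_tool:
  motion:
    - [255,0.04,-0.018,0,0]
    - [255,0.04,-0.018,0,0]
    - [255,0,0,0,0]

```text
t: 10.7
position: [0.6868, -0.1102, 0.3178]
tool_rot: [-0.014, 0.839, 0.543, -0.034]
ft_force: [0.8, 0.4, -3.9]
finger_gap: 0.0149
```

```bash
python3 -c "
from h import *
brief()"
```

```text
z [-0.071  -0.0136] p [ 0.6868 -0.1102  0.3178] t 10.7
head yaw -114.06 tiltdeg [4.96 1.99] pitch/roll in head [ 3.85 -3.71] 
 foot [ 0.7101 -0.0528  0.2775] sltop [ 0.7162 -0.0504  0.3472] lens [ 0.6572 -0.1712  0.2862]
```

Call:
drive_tool:
  motion:
    - [255,-0.04,0.018,0,0]
    - [255,-0.04,0.018,0,0]
    - [255,0,0,0,0]

```text
t: 11.0
position: [0.6883, -0.1942, 0.3184]
tool_rot: [-0.014, 0.835, 0.549, -0.034]
ft_force: [0.0, -1.7, -4.4]
finger_gap: 0.0147
```

```bash
python3 -c "
from h import *
brief()"
```

```text
z [-0.0719 -0.0129] p [ 0.6883 -0.1942  0.3184] t 11.0
head yaw -113.29 tiltdeg [5.   1.96] pitch/roll in head [ 3.79 -3.81] 
 foot [ 0.7108 -0.1364  0.2782] sltop [ 0.7169 -0.134   0.3479] lens [ 0.6595 -0.2556  0.2868]
```

Call:
drive_tool:
  motion:
    - [255,0,0,0.04,0]
    - [255,0,0,0.04,0]
    - [255,0,0,0,0]

```text
t: 11.3
position: [0.6828, -0.1976, 0.2387]
tool_rot: [-0.013, 0.836, 0.548, -0.032]
ft_force: [-0.8, 0.2, -4.4]
finger_gap: 0.0153
```

```bash
python3 -c "
from h import *
brief()"
```

```text
z [-0.0684 -0.014 ] p [ 0.6828 -0.1976  0.2387] t 11.3
head yaw -113.35 tiltdeg [4.8  2.02] pitch/roll in head [ 3.76 -3.6 ] 
 foot [ 0.7055 -0.1399  0.1985] sltop [ 0.7114 -0.1374  0.2682] lens [ 0.6541 -0.259   0.2071]
```

Call:
drive_tool:
  motion:
    - [255,0,0,-0.04,0]
    - [255,0,0,-0.04,0]
    - [255,0,0,0,0]

```text
t: 11.6
position: [0.688, -0.196, 0.3233]
tool_rot: [-0.014, 0.835, 0.549, -0.034]
ft_force: [0.7, -1.3, -1.9]
finger_gap: 0.0154
```

```bash
python3 -c "
from h import *
brief()"
```

```text
z [-0.0712 -0.0144] p [ 0.688  -0.196   0.3233] t 11.6
head yaw -113.27 tiltdeg [4.96 2.05] pitch/roll in head [ 3.85 -3.74] 
 foot [ 0.7105 -0.1383  0.283 ] sltop [ 0.7166 -0.1358  0.3527] lens [ 0.6593 -0.2575  0.2917]
```

Call:
drive_tool:
  motion:
    - [255,-0.01,-0.022,0,0]
    - [255,-0.01,-0.022,0,0]
    - [255,-0.01,-0.022,0,0]
    - [255,0,0,0,0]

```text
t: 12.0
position: [0.615, -0.1975, 0.3337]
tool_rot: [-0.011, 0.834, 0.55, -0.031]
ft_force: [-0.5, -0.0, -3.5]
finger_gap: 0.015
```

```bash
python3 -c "
from h import *
brief()"
```

```text
z [-0.0645 -0.0162] p [ 0.615  -0.1975  0.3337] t 12.0
head yaw -113.13 tiltdeg [4.57 2.15] pitch/roll in head [ 3.78 -3.35] 
 foot [ 0.6376 -0.1398  0.2935] sltop [ 0.6431 -0.1372  0.3632] lens [ 0.5866 -0.2591  0.3021]
```

Call:
drive_tool:
  motion:
    - [255,0,0,0,-0.14]
    - [255,0,0,0,-0.14]
    - [255,0,0,0,-0.14]
    - [255,0,0,0,0]

```text
t: 12.4
position: [0.616, -0.1968, 0.3375]
tool_rot: [-0.016, 0.696, 0.718, -0.027]
ft_force: [-0.6, -0.3, -4.0]
finger_gap: 0.0152
```

```bash
python3 -c "
from h import *
brief()"
```

```text
z [-0.0596 -0.0161] p [ 0.616  -0.1968  0.3375] t 12.4
head yaw -88.15 tiltdeg [3.69 2.4 ] pitch/roll in head [ 2.29 -3.76] 
 foot [ 0.6118 -0.1339  0.2989] sltop [ 0.6164 -0.131   0.3687] lens [ 0.616  -0.2637  0.3041]
```

Call:
drive_tool:
  motion:
    - [255,0,0,0,0.14]
    - [255,0,0,0,0.14]
    - [255,0,0,0,0.14]
    - [255,0,0,0,0]

```text
t: 12.8
position: [0.6175, -0.1965, 0.3393]
tool_rot: [-0.009, 0.838, 0.545, -0.028]
ft_force: [1.1, -0.1, -3.9]
finger_gap: 0.015
```

```bash
python3 -c "
from h import *
brief()"
```

```text
z [-0.0569 -0.0159] p [ 0.6175 -0.1965  0.3393] t 12.8
head yaw -113.88 tiltdeg [4.15 2.12] pitch/roll in head [ 3.63 -2.93] 
 foot [ 0.6411 -0.1391  0.2992] sltop [ 0.6462 -0.1365  0.369 ] lens [ 0.5886 -0.2577  0.3074]
```

Call:
drive_tool:
  motion:
    - [255,-0.01,-0.022,0,0]
    - [255,-0.01,-0.022,0,0]
    - [255,-0.01,-0.022,0,0]
    - [255,0,0,0,0]

```text
t: 13.2
position: [0.5443, -0.1968, 0.3436]
tool_rot: [-0.008, 0.836, 0.548, -0.028]
ft_force: [0.3, -0.2, -3.9]
finger_gap: 0.015
```

```bash
python3 -c "
from h import *
brief();go()"
```

```text
z [-0.0565 -0.0176] p [ 0.5443 -0.1968  0.3436] t 13.2
head yaw -113.47 tiltdeg [4.12 2.22] pitch/roll in head [ 3.69 -2.89] 
 foot [ 0.5675 -0.1392  0.3035] sltop [ 0.5726 -0.1365  0.3733] lens [ 0.5159 -0.2582  0.3119]
t 13.2 p [ 0.5443 -0.1968  0.3436] phi 66.51 z [-0.0565 -0.0176 -0.9982] gap 0.015 F [ 0.3329 -0.1527 -3.9444] M [-0.0402 -0.1329  0.0502] q [-0.2796  0.3056  0.6468  1.6788 -0.1535  1.2674 -0.0122]
```

Call:
drive_tool:
  motion:
    - [255,0.01,0.022,0,0]
    - [255,0.01,0.022,0,0]
    - [255,0.005,0.01,0,-0.14]
    - [255,0,0,0,-0.14]
    - [255,0,0,0,-0.14]
    - [255,0,0,0,0]

```text
t: 13.8
position: [0.6094, -0.1937, 0.3416]
tool_rot: [-0.013, 0.695, 0.719, -0.024]
ft_force: [0.6, 0.3, -4.2]
finger_gap: 0.0149
```

```bash
python3 -c "
from h import *
brief()"
```

```text
z [-0.0517 -0.0164] p [ 0.6094 -0.1937  0.3416] t 13.8
head yaw -87.97 tiltdeg [3.24 2.42] pitch/roll in head [ 2.31 -3.32] 
 foot [ 0.6054 -0.1308  0.303 ] sltop [ 0.6093 -0.1279  0.3728] lens [ 0.61   -0.2606  0.3083]
```

Call:
drive_tool:
  motion:
    - [255,0,0,0,0.14]
    - [255,0,0,0,0.14]
    - [255,0,0,0,0.14]
    - [255,0,0,0,-0.14]
    - [255,0,0,0,-0.14]
    - [255,0,0,0,-0.14]
    - [255,0,0,0,0]

```text
t: 14.5
position: [0.6123, -0.1926, 0.342]
tool_rot: [-0.012, 0.705, 0.709, -0.023]
ft_force: [0.1, 0.8, -4.3]
finger_gap: 0.0153
```

```bash
python3 -c "
from h import *
brief()"
```

```text
z [-0.0498 -0.0165] p [ 0.6123 -0.1926  0.342 ] t 14.5
head yaw -89.58 tiltdeg [3.17 2.42] pitch/roll in head [ 2.4  -3.18] 
 foot [ 0.61   -0.1297  0.3033] sltop [ 0.6139 -0.1268  0.3731] lens [ 0.611  -0.2596  0.3087]
```

Call:
drive_tool:
  motion:
    - [255,0,0,0,-0.14]
    - [255,0,0,0,-0.14]
    - [255,0,0,0,-0.14]
    - [255,0,0,0,-0.14]
    - [255,0,0,0,-0.12]
    - [255,0,0,0,0]

```text
t: 15.1
position: [0.6135, -0.1924, 0.3419]
tool_rot: [-0.019, 0.433, 0.901, -0.018]
ft_force: [0.6, 0.3, -3.5]
finger_gap: 0.0154
```

```bash
python3 -c "
from h import *
brief();go([.643,-.288,.34])"
```

```text
z [-0.0495 -0.0161] p [ 0.6135 -0.1924  0.3419] t 15.1
head yaw -51.3 tiltdeg [2.17 2.27] pitch/roll in head [ 0.42 -3.11] 
 foot [ 0.572  -0.1434  0.3054] sltop [ 0.5747 -0.1406  0.3753] lens [ 0.6533 -0.2448  0.3063]
t 15.1 p [ 0.6135 -0.1924  0.3419] phi 128.67 z [-0.0495 -0.0161 -0.9986] gap 0.0154 F [ 0.5631  0.2804 -3.4637] M [ 0.067  -0.0928 -0.0205] q [-0.0862  0.3974  0.3939  1.5162 -0.1243  1.3011  0.9944]
shift [-0.0931 -0.0367  0.002 ]
```

Call:
drive_tool:
  motion:
    - [255,-0.02,-0.008,0,0]
    - [255,-0.025,-0.01,0,0]
    - [255,-0.025,-0.01,0,0]
    - [255,-0.023,-0.009,0,0]
    - [255,0,0,0,0]

```text
t: 15.6
position: [0.6439, -0.2896, 0.3415]
tool_rot: [-0.019, 0.448, 0.894, -0.018]
ft_force: [-0.7, -0.3, -3.9]
finger_gap: 0.0151
```

```bash
python3 -c "
from h import *
brief()
for n in('top','side'): cv2.imwrite(f'pics/g_{n}.png',viewer.grab_frame(n)[:,:,::-1])
t=cv2.imread('pics/g_top.png')[90:290,345:545];s=cv2.imread('pics/g_side.png')[190:390,330:530]
cv2.imwrite('pics/g.png',np.hstack([cv2.resize(t,(400,400)),cv2.resize(s,(400,400))]))"
```

```text
z [-0.0496 -0.0154] p [ 0.6439 -0.2896  0.3415] t 15.6
head yaw -53.28 tiltdeg [2.22 2.26] pitch/roll in head [ 0.48 -3.13] 
 foot [ 0.6042 -0.2392  0.3049] sltop [ 0.6069 -0.2365  0.3748] lens [ 0.6819 -0.3434  0.306 ]
```

View pics/g.png

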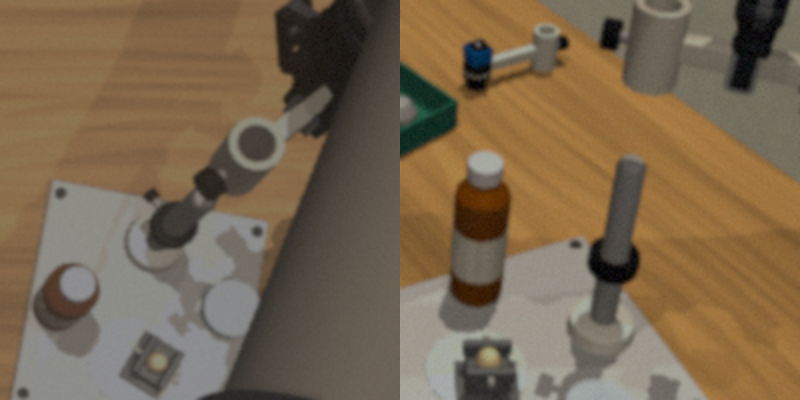

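```bash
python3 -c "
from h import *
RH,PH=head()
f=lambda x,z:PH+RH@np.array([x,0,z])
g=lambda n,X:(proj(n,X)-([345,90] if n=='top' else [330,190]))*2+(0 if n=='top' else np.array([400,0]))
for x,z in((-.065,.035),(-.065,-.035)): print(x,z,g('top',f(x,z)),g('side',f(x,z)))
t=cv2.imread('pics/g_top.png')[140:200,440:500];s=cv2.imread('pics/g_side.png')[180:250,430:500]
cv2.imwrite('pics/g2.png',np.hstack([cv2.resize(t,(400,400),interpolation=2),cv2.resize(s,(400,400),interpolation=2)]))
"
```

```text
head yaw -52.95 tiltdeg [2.2  2.07] pitch/roll in head [ 0.33 -3.01] 
 foot [ 0.6044 -0.2354  0.305 ] sltop [ 0.6071 -0.2328  0.3749] lens [ 0.6827 -0.3391  0.3058]
-0.065 0.035 [251.8078 139.4664] [660.9371   1.5033]
-0.065 -0.035 [227.7388 168.3397] [646.0746  80.3488]
```

View pics/g2.png

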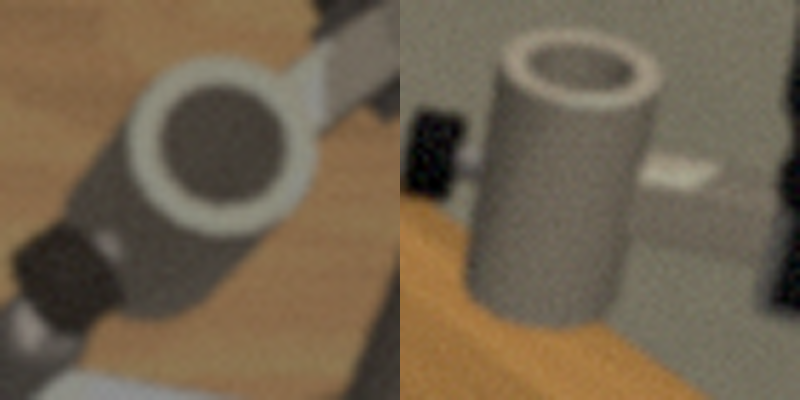

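Call:
drive_tool:
  motion:
    - [255,0,0,0.015,0]
    - [255,0,0,0.02,0]
    - [255,0,0,0.02,0]
    - [255,0,0,0,0]
    - [255,0,0,0,0]

```text
t: 16.2
position: [0.6423, -0.2791, 0.2822]
tool_rot: [-0.02, 0.447, 0.894, -0.015]
ft_force: [0.1, -0.2, -3.0]
finger_gap: 0.0155
```

```bash
python3 -c "
from h import *
brief()
for n in('top','side'):
  cv2.imwrite(f'pics/i_{n}.png',viewer.grab_frame(n)[:,:,::-1]); brief()
RH,PH=head()
f=lambda x,z:PH+RH@np.array([x,0,z])
g=lambda n,X:(proj(n,X)-([430,150] if n=='top' else [430,210]))*5+(0 if n=='top' else np.array([400,0]))
for x,z in((-.065,.035),(-.065,-.035)): print(x,z,g('top',f(x,z)),g('side',f(x,z)))
t=cv2.imread('pics/i_top.png')[150:230,430:510];s=cv2.imread('pics/i_side.png')[210:290,430:510]
cv2.imwrite('pics/i.png',np.hstack([cv2.resize(t,(400,400),interpolation=2),cv2.resize(s,(400,400),interpolation=2)]))
"
```

```text
z [-0.0497 -0.0085] p [ 0.6423 -0.2791  0.2822] t 16.2
head yaw -53.13 tiltdeg [2.22 1.86] pitch/roll in head [ 0.15 -2.89] 
 foot [ 0.6024 -0.2286  0.2459] sltop [ 0.6051 -0.2263  0.3158] lens [ 0.6804 -0.3326  0.2463]
z [-0.0501 -0.0081] p [ 0.6422 -0.2789  0.282 ] t 16.25
head yaw -53.11 tiltdeg [2.25 1.83] pitch/roll in head [ 0.12 -2.9 ] 
 foot [ 0.6023 -0.2283  0.2458] sltop [ 0.605  -0.2261  0.3157] lens [ 0.6803 -0.3323  0.2461]
z [-0.0493 -0.0086] p [ 0.6424 -0.2793  0.2825] t 16.3
head yaw -53.11 tiltdeg [2.2  1.87] pitch/roll in head [ 0.17 -2.88] 
 foot [ 0.6025 -0.2288  0.2463] sltop [ 0.6052 -0.2265  0.3162] lens [ 0.6806 -0.3328  0.2467]
head yaw -53.11 tiltdeg [2.2  1.87] pitch/roll in head [ 0.17 -2.88] 
 foot [ 0.6025 -0.2288  0.2463] sltop [ 0.6052 -0.2265  0.3162] lens [ 0.6806 -0.3328  0.2467]
-0.065 0.035 [126.424  108.7919] [502.7189  57.2216]
-0.065 -0.035 [ 75.6434 171.4416] [469.0432 237.7741]
```

View pics/i.png

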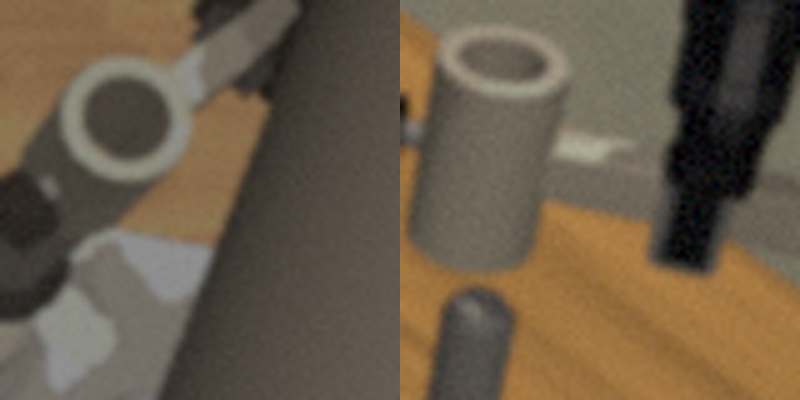

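```bash
python3 -c "
from h import *
a=lambda x,y:((x+.5)/5-.5+430,(y+.5)/5-.5+150)
b=lambda x,y:((x-400+.5)/5-.5+430,(y+.5)/5-.5+210)
print(tri(a(125.5,118),b(504,62)))
T=tri(a(125.5,118),b(504,62))[0]
print(plane('top',*a(125.5,118),.315))
print('foot side ray at z',T[2]-.07,plane('side',*b(474,245),T[2]-.07))
print(plane('side',*b(504,62),T[2]))
"
```

```text
(array([ 0.604 , -0.2264,  0.3152]), np.float64(0.001873628131619683))
[ 0.6032 -0.2259  0.315 ]
foot side ray at z 0.2451926175757166 [ 0.6025 -0.2305  0.2452]
[ 0.6051 -0.2266  0.3152]
```

Call:
drive_tool:
  motion:
    - [255,-0.004,-0.003,0,0]
    - [255,-0.003,-0.002,0,0]
    - [255,0,0,0,0]
    - [255,0,0,0,0]

```text
t: 16.7
position: [0.6438, -0.2896, 0.2857]
tool_rot: [-0.018, 0.447, 0.894, -0.015]
ft_force: [-0.2, 0.2, -3.5]
finger_gap: 0.0148
```

```bash
cat >> h.py <<'E'
def look(nm):
    for n in('top','side'): cv2.imwrite(f'pics/{nm}_{n}.png',viewer.grab_frame(n)[:,:,::-1])
    t=cv2.imread(f'pics/{nm}_top.png')[150:230,430:510];s=cv2.imread(f'pics/{nm}_side.png')[220:300,420:500]
    cv2.imwrite(f'pics/{nm}.png',np.hstack([cv2.resize(t,(400,400),interpolation=2),cv2.resize(s,(400,400),interpolation=2)]))
E
python3 -c "
from h import *
brief();go()
look('j')
"
```

```text
z [-0.0446 -0.0106] p [ 0.6438 -0.2896  0.2857] t 16.7
head yaw -53.17 tiltdeg [1.93 1.98] pitch/roll in head [ 0.43 -2.73] 
 foot [ 0.6041 -0.2391  0.2492] sltop [ 0.6064 -0.2367  0.3191] lens [ 0.682  -0.3431  0.2501]
t 16.7 p [ 0.6438 -0.2896  0.2857] phi 126.82 z [-0.0446 -0.0106 -0.9989] gap 0.0148 F [-0.1949  0.2237 -3.4997] M [ 0.0152 -0.0675 -0.0301] q [ 0.0638  0.5485  0.4049  1.4249 -0.189   1.2475  1.1252]
```

View pics/j.png

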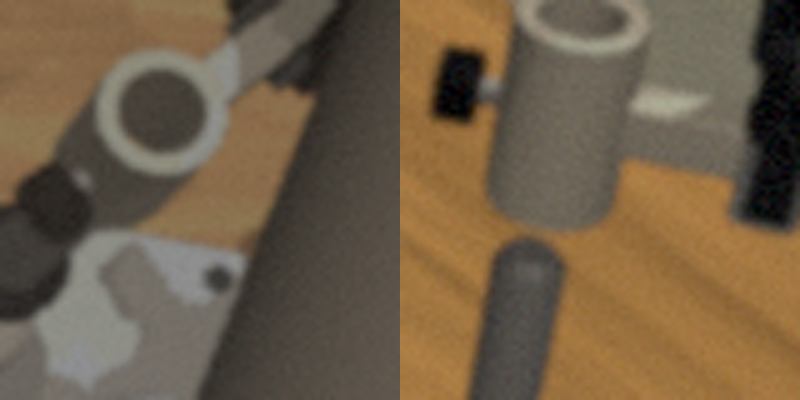

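```bash
python3 -c "
from h import *
b=lambda x,y:((x-400+.5)/5-.5+420,(y+.5)/5-.5+220)
a=lambda x,y:((x+.5)/5-.5+430,(y+.5)/5-.5+150)
print('foot',plane('side',*b(553,203),.248),'post',plane('side',*b(530,254),.225))
print('sltop',tri(a(161,112),b(584,20)))
print((proj('side',[.6013,-.238,.225])-[420,220])*5+[402,2],(proj('side',[.6013,-.238,.249])-[420,220])*5+[402,2])
head()
"
```

```text
foot [ 0.6048 -0.241   0.248 ] post [ 0.6024 -0.2377  0.225 ]
sltop (array([ 0.6055, -0.2371,  0.3178]), np.float64(0.0024423994667216093))
[528.2985 255.7217] [539.1241 199.4235]
head yaw -53.16 tiltdeg [1.94 1.98] pitch/roll in head [ 0.42 -2.74] 
 foot [ 0.604  -0.239   0.2491] sltop [ 0.6064 -0.2366  0.319 ] lens [ 0.682 -0.343  0.25 ]
```

Call:
drive_tool:
  motion:
    - [255,0.003,-0.0015,0.007,0]
    - [255,0,0,0.006,0]
    - [255,0,0,0,0]
    - [255,0,0,0,0]

```text
t: 17.2
position: [0.6395, -0.2875, 0.271]
tool_rot: [-0.018, 0.447, 0.894, -0.015]
ft_force: [0.3, 0.1, -3.7]
finger_gap: 0.0151
```

```bash
python3 -c "
from h import *
brief();go()
look('k')
"
```

```text
z [-0.0457 -0.0099] p [ 0.6395 -0.2875  0.271 ] t 17.2
head yaw -53.14 tiltdeg [2.   1.94] pitch/roll in head [ 0.35 -2.76] 
 foot [ 0.5997 -0.237   0.2346] sltop [ 0.6022 -0.2346  0.3045] lens [ 0.6777 -0.341   0.2354]
t 17.2 p [ 0.6395 -0.2875  0.271 ] phi 126.84 z [-0.0457 -0.0099 -0.9989] gap 0.0151 F [ 0.2826  0.1163 -3.6745] M [ 0.0423 -0.0755 -0.0319] q [ 0.0624  0.5511  0.4016  1.4543 -0.1907  1.2171  1.1271]
```

View pics/k.png

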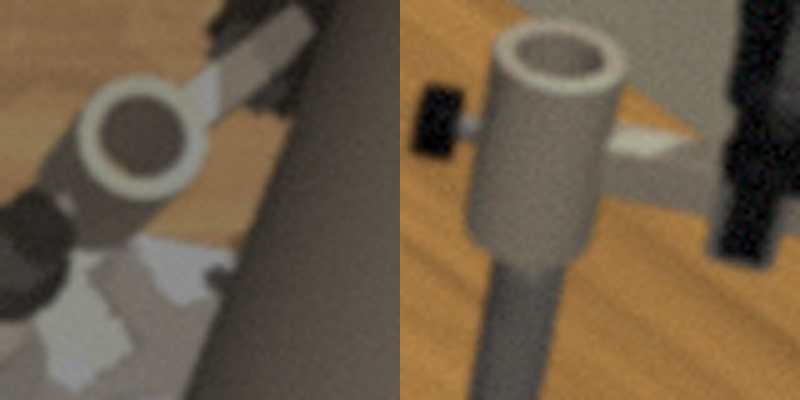

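Call:
drive_tool:
  motion:
    - [255,-0.001,0.001,0.004,0]
    - [255,0,0,0.004,0]
    - [255,0,0,0.004,0]
    - [255,0,0,0.003,0]
    - [255,0,0,0,0]

```text
t: 17.8
position: [0.641, -0.288, 0.255]
tool_rot: [-0.017, 0.447, 0.894, -0.015]
ft_force: [0.8, -1.4, -3.2]
finger_gap: 0.015
```

```bash
python3 -c "
from h import *
brief();go()
"
```

```text
z [-0.0442 -0.0105] p [ 0.641 -0.288  0.255] t 17.8
head yaw -53.13 tiltdeg [1.91 1.97] pitch/roll in head [ 0.43 -2.71] 
 foot [ 0.6013 -0.2375  0.2184] sltop [ 0.6036 -0.2351  0.2884] lens [ 0.6793 -0.3415  0.2194]
t 17.8 p [ 0.641 -0.288  0.255] phi 126.85 z [-0.0442 -0.0105 -0.999 ] gap 0.015 F [ 0.76   -1.4268 -3.1626] M [-0.052  -0.276  -0.0466] q [ 0.0651  0.5652  0.3972  1.4686 -0.1958  1.1877  1.1304]
```

Call:
drive_tool:
  motion:
    - [255,-0.0001,0.0002,0.004,0]
    - [255,-0.0001,0.0002,0.004,0]
    - [255,-0.0001,0.0002,0.004,0]
    - [255,-0.0001,0.0002,0.004,0]
    - [255,0,0,0,0]

```text
t: 18.3
position: [0.6412, -0.2881, 0.2376]
tool_rot: [-0.017, 0.447, 0.894, -0.015]
ft_force: [1.2, -1.0, -4.0]
finger_gap: 0.0148
```

```bash
python3 -c "
from h import *
brief();go();look('l')
"
```

```text
z [-0.0442 -0.0105] p [ 0.6412 -0.2881  0.2376] t 18.3
head yaw -53.13 tiltdeg [1.91 1.98] pitch/roll in head [ 0.43 -2.71] 
 foot [ 0.6015 -0.2376  0.201 ] sltop [ 0.6038 -0.2352  0.2709] lens [ 0.6795 -0.3416  0.202 ]
t 18.3 p [ 0.6412 -0.2881  0.2376] phi 126.85 z [-0.0442 -0.0105 -0.999 ] gap 0.0148 F [ 1.1703 -0.9777 -4.0233] M [-0.1181 -0.2272 -0.0196] q [ 0.0677  0.5795  0.3925  1.486  -0.2011  1.1565  1.1339]
```

View pics/l.png

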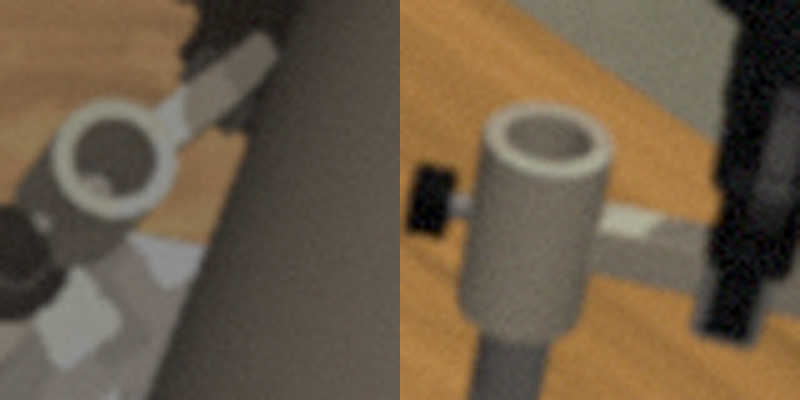

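Call:
drive_tool:
  motion:
    - [255,-0.0001,0.0002,0.005,0]
    - [255,-0.0001,0.0002,0.005,0]
    - [255,-0.0001,0.0002,0.005,0]
    - [255,-0.0001,0.0002,0.005,0]
    - [255,0,0,0,0]

```text
t: 18.9
position: [0.6411, -0.2883, 0.2165]
tool_rot: [-0.017, 0.447, 0.894, -0.015]
ft_force: [0.1, -0.9, -4.1]
finger_gap: 0.0149
```

```bash
python3 -c "
from h import *
brief();go()
"
```

```text
z [-0.0439 -0.0108] p [ 0.6411 -0.2883  0.2165] t 18.9
head yaw -53.13 tiltdeg [1.89 1.99] pitch/roll in head [ 0.46 -2.71] 
 foot [ 0.6015 -0.2378  0.1799] sltop [ 0.6038 -0.2354  0.2499] lens [ 0.6795 -0.3418  0.181 ]
t 18.9 p [ 0.6411 -0.2883  0.2165] phi 126.86 z [-0.0439 -0.0108 -0.999 ] gap 0.0149 F [ 0.051  -0.862  -4.0627] M [-0.0858 -0.1352 -0.0183] q [ 0.0713  0.5976  0.3864  1.506  -0.2078  1.1188  1.1386]
```

Call:
drive_tool:
  motion:
    - [255,-0.0001,0.0002,0.004,0]
    - [255,-0.0001,0.0002,0.004,0]
    - [255,-0.0001,0.0002,0.004,0]
    - [255,-0.0001,0.0002,0.004,0]
    - [255,0,0,0,0]

```text
t: 19.4
position: [0.6411, -0.2888, 0.1991]
tool_rot: [-0.017, 0.447, 0.894, -0.015]
ft_force: [0.3, -1.3, -4.1]
finger_gap: 0.0149
```

```bash
python3 -c "
from h import *
brief();go()
"
```

```text
z [-0.0443 -0.0113] p [ 0.6411 -0.2888  0.1991] t 19.4
head yaw -53.15 tiltdeg [1.92 2.02] pitch/roll in head [ 0.47 -2.74] 
 foot [ 0.6014 -0.2384  0.1625] sltop [ 0.6037 -0.2359  0.2324] lens [ 0.6793 -0.3424  0.1636]
t 19.4 p [ 0.6411 -0.2888  0.1991] phi 126.84 z [-0.0443 -0.0113 -0.999 ] gap 0.0149 F [ 0.2998 -1.345  -4.1388] M [-0.0587 -0.1425  0.0087] q [ 0.0748  0.6138  0.3815  1.5206 -0.2133  1.0886  1.1425]
```

Call:
drive_tool:
  motion:
    - [255,-0.0001,0.0002,0.004,0]
    - [255,-0.0001,0.0002,0.004,0]
    - [255,-0.0001,0.0002,0.004,0]
    - [255,-0.0001,0.0002,0.004,0]
    - [255,0,0,0,0]

```text
t: 19.9
position: [0.6413, -0.2894, 0.1822]
tool_rot: [-0.017, 0.447, 0.894, -0.015]
ft_force: [0.5, -0.2, -3.7]
finger_gap: 0.015
```

```bash
python3 -c "
from h import *
brief();go()
"
```

```text
z [-0.0438 -0.0119] p [ 0.6413 -0.2894  0.1822] t 19.9
head yaw -53.17 tiltdeg [1.89 2.06] pitch/roll in head [ 0.52 -2.74] 
 foot [ 0.6016 -0.239   0.1456] sltop [ 0.6039 -0.2365  0.2155] lens [ 0.6796 -0.3431  0.1467]
t 19.9 p [ 0.6413 -0.2894  0.1822] phi 126.82 z [-0.0438 -0.0119 -0.999 ] gap 0.015 F [ 0.5083 -0.2115 -3.678 ] M [-0.0499 -0.1288  0.0728] q [ 0.0786  0.6304  0.3763  1.5335 -0.2191  1.0589  1.1466]
```

Call:
drive_tool:
  motion:
    - [255,-0.0001,0.0002,0.004,0]
    - [255,-0.0001,0.0002,0.004,0]
    - [255,-0.0001,0.0002,0.004,0]
    - [255,-0.0001,0.0002,0.003,0]
    - [255,0,0,0,0]

```text
t: 20.4
position: [0.6414, -0.2896, 0.1659]
tool_rot: [-0.017, 0.447, 0.894, -0.015]
ft_force: [-1.0, -0.5, -3.2]
finger_gap: 0.015
```

```bash
python3 -c "
from h import *
brief();go()
"
```

```text
z [-0.0441 -0.0119] p [ 0.6414 -0.2896  0.1659] t 20.4
head yaw -53.17 tiltdeg [1.9  2.05] pitch/roll in head [ 0.5  -2.75] 
 foot [ 0.6017 -0.2391  0.1292] sltop [ 0.604  -0.2366  0.1992] lens [ 0.6796 -0.3432  0.1304]
t 20.4 p [ 0.6414 -0.2896  0.1659] phi 126.81 z [-0.0441 -0.0119 -0.999 ] gap 0.015 F [-0.9796 -0.5429 -3.2367] M [-0.0023 -0.002   0.0314] q [ 0.0821  0.6471  0.3708  1.5448 -0.225   1.0316  1.1503]
```

Now near the collar; smaller steps until contact.

Call:
drive_tool:
  motion:
    - [255,0,0.0001,0.002,0]
    - [255,0,0.0001,0.002,0]
    - [255,0,0.0001,0.002,0]
    - [255,0,0,0,0]

```text
t: 20.8
position: [0.6415, -0.2896, 0.1596]
tool_rot: [-0.017, 0.447, 0.894, -0.015]
ft_force: [-1.2, -1.6, -3.7]
finger_gap: 0.0151
```

```bash
python3 -c "
from h import *
brief();go()
"
```

```text
z [-0.0438 -0.0121] p [ 0.6415 -0.2896  0.1596] t 20.8
head yaw -53.17 tiltdeg [1.89 2.06] pitch/roll in head [ 0.52 -2.75] 
 foot [ 0.6018 -0.2391  0.1229] sltop [ 0.6041 -0.2366  0.1928] lens [ 0.6797 -0.3432  0.1241]
t 20.8 p [ 0.6415 -0.2896  0.1596] phi 126.81 z [-0.0438 -0.0121 -0.999 ] gap 0.0151 F [-1.1595 -1.5954 -3.6583] M [-0.0764  0.0294  0.0359] q [ 0.0833  0.6536  0.3687  1.5492 -0.2273  1.0206  1.1518]
```

Call:
drive_tool:
  motion:
    - [255,0,0.0001,0.002,0]
    - [255,0,0.0001,0.002,0]
    - [255,0,0,0,0]

```text
t: 21.1
position: [0.6415, -0.2896, 0.1554]
tool_rot: [-0.017, 0.447, 0.894, -0.015]
ft_force: [0.1, -0.9, -3.7]
finger_gap: 0.0151
```

```bash
python3 -c "
from h import *
brief();go()
look('m')"
```

```text
z [-0.0436 -0.0123] p [ 0.6415 -0.2896  0.1554] t 21.1
head yaw -53.17 tiltdeg [1.87 2.08] pitch/roll in head [ 0.54 -2.74] 
 foot [ 0.6018 -0.2392  0.1187] sltop [ 0.6041 -0.2366  0.1886] lens [ 0.6797 -0.3432  0.1199]
t 21.1 p [ 0.6415 -0.2896  0.1554] phi 126.81 z [-0.0436 -0.0123 -0.999 ] gap 0.0151 F [ 0.1317 -0.9411 -3.6535] M [-0.026   0.0319  0.0595] q [ 0.0842  0.6578  0.3672  1.5522 -0.2288  1.0132  1.1527]
```

View pics/m.png

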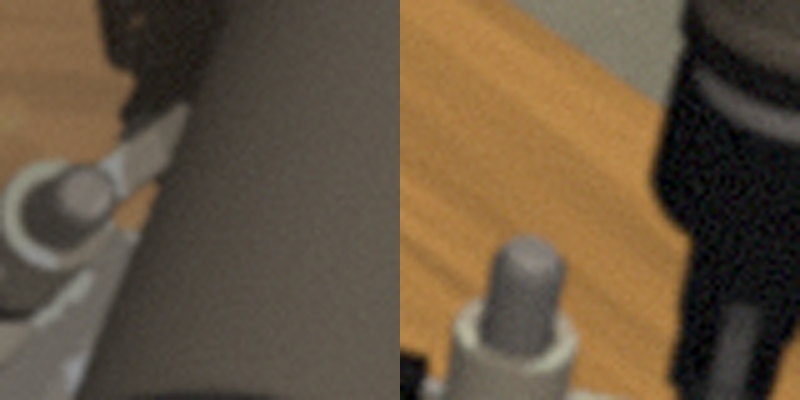

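Call:
drive_tool:
  motion:
    - [255,0,0.0001,0.002,0]
    - [255,0,0.0001,0.0015,0]
    - [255,0,0,0,0]

```text
t: 21.5
position: [0.6417, -0.2897, 0.1544]
tool_rot: [-0.016, 0.447, 0.894, -0.015]
ft_force: [-2.4, -0.8, -0.8]
finger_gap: 0.015
```

```bash
python3 -c "
from h import *
brief();go()
s=cv2.imread('pics/m_side.png')[240:400,380:560]
cv2.imwrite('pics/m2.png',cv2.resize(s,(675,600),interpolation=2))"
```

```text
z [-0.0425 -0.0118] p [ 0.6417 -0.2897  0.1544] t 21.5
head yaw -53.19 tiltdeg [1.81 2.05] pitch/roll in head [ 0.55 -2.68] 
 foot [ 0.6022 -0.2393  0.1177] sltop [ 0.6044 -0.2368  0.1876] lens [ 0.6801 -0.3434  0.1189]
t 21.5 p [ 0.6417 -0.2897  0.1544] phi 126.8 z [-0.0425 -0.0118 -0.999 ] gap 0.015 F [-2.4066 -0.7775 -0.8491] M [0.3318 0.49   0.1194] q [ 0.0851  0.659   0.3666  1.5526 -0.2301  1.0109  1.1536]
```

View pics/m2.png

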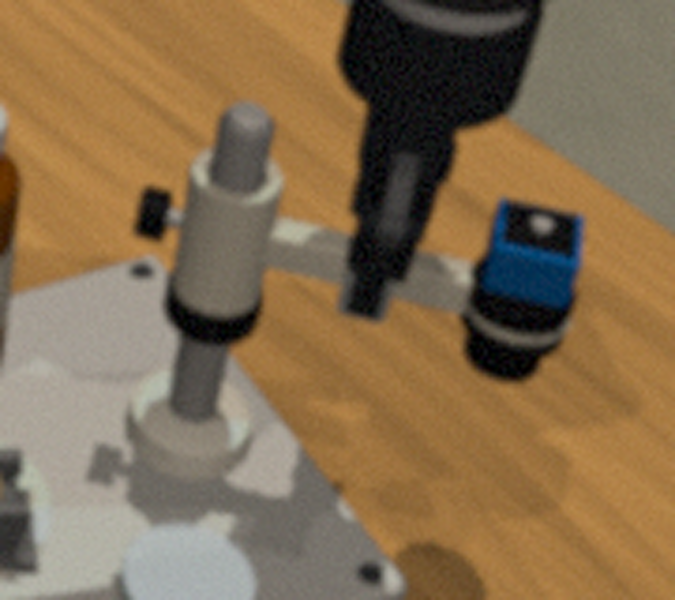

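Call:
drive_tool:
  motion:
    - [170,0,0,0,0]
    - [170,0,0,0,0]
    - [170,0,0,0,0]
    - [170,0,0,0,0]

```text
t: 21.9
position: [0.6437, -0.2893, 0.1554]
tool_rot: [-0.014, 0.447, 0.894, -0.014]
ft_force: [0.6, 0.6, -0.3]
finger_gap: 0.0283
```

```bash
python3 -c "
from h import *
go([.643,-.290,.154],127)
look('n')
s=cv2.imread('pics/n_side.png')[240:400,380:560]
cv2.imwrite('pics/n2.png',cv2.resize(s,(675,600),interpolation=2))"
```

```text
t 21.9 p [ 0.6437 -0.2893  0.1554] phi 126.85 z [-0.0383 -0.0123 -0.9992] gap 0.0283 F [ 0.5663  0.5673 -0.3069] M [ 0.0437 -0.0632  0.0296] q [ 0.0846  0.6582  0.3658  1.5508 -0.2309  1.0092  1.1533]
shift [-0.0002 -0.0009  0.0014]
twist -0.002628142373479303
```

View pics/n2.png

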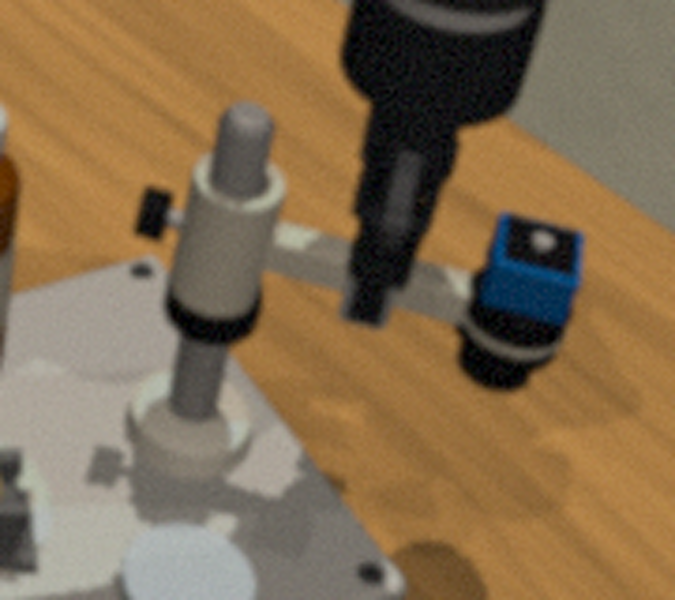

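Call:
drive_tool:
  motion:
    - [170,0.0001,-0.0035,0,0.05]
    - [170,0.0001,-0.0035,0,0.05]
    - [170,0.0002,-0.005,0,0.08]
    - [170,0.0002,-0.005,0,0.08]
    - [170,0.0002,-0.005,0,0.08]
    - [170,0.0002,-0.005,0,0.08]
    - [170,0,0,0,0]

```text
t: 22.7
position: [0.6202, -0.3002, 0.1563]
tool_rot: [-0.01, 0.63, 0.777, -0.016]
ft_force: [0.4, -0.7, -0.0]
finger_gap: 0.0284
```

```bash
cat >> h.py <<'E'
def arc(phi):
    P=np.array([.6013,-.2385])
    s=env.state()
    p=np.radians(phi);t=P-.066*np.array([np.cos(p),np.sin(p)])
    d=s['position'][:2]-P
    print("radius",np.linalg.norm(d),"az",np.degrees(np.arctan2(-d[1],-d[0])))
    go([*t,.154],phi)
E
python3 -c "
from h import *
arc(102)
look('o')
s=cv2.imread('pics/o_side.png')[240:400,380:560]
cv2.imwrite('pics/o2.png',cv2.resize(s,(675,600),interpolation=2))"
```

```text
radius 0.06451819642805134 az 107.0326055912041
t 22.7 p [ 0.6202 -0.3002  0.1563] phi 101.95 z [-0.0356 -0.0122 -0.9993] gap 0.0284 F [ 0.4259 -0.7442 -0.0165] M [ 0.0273 -0.1162  0.0667] q [ 0.0321  0.6495  0.4783  1.6044 -0.3071  0.9944  0.8108]
shift [-0.0017 -0.0056  0.0025]
twist -0.0009207441461862587
```

View pics/o2.png

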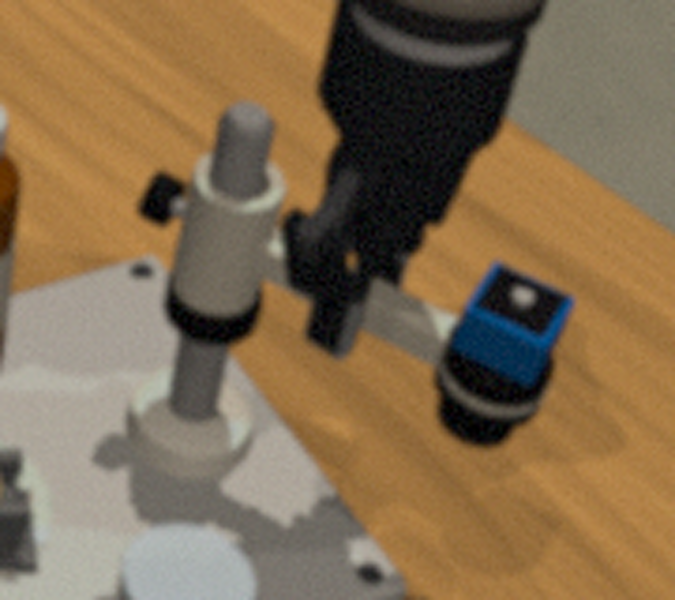

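Call:
drive_tool:
  motion:
    - [170,-0.001,-0.006,0.001,0.03]
    - [170,0,-0.006,0.001,0.08]
    - [170,0.0002,-0.0055,0,0.08]
    - [170,0.0002,-0.0055,0,0.08]
    - [170,0.0002,-0.0055,0,0.08]
    - [170,0.0002,-0.0055,0,0.08]
    - [170,0.0002,-0.0055,0,0.08]
    - [170,0,0,0,0]

```text
t: 23.6
position: [0.5811, -0.3005, 0.1555]
tool_rot: [-0.005, 0.809, 0.587, -0.016]
ft_force: [-0.3, -0.3, -1.1]
finger_gap: 0.0285
```

```bash
python3 -c "
from h import *
arc(72)"
```

```text
radius 0.06523913642174166 az 71.9910873455973
t 23.6 p [ 0.5811 -0.3005  0.1555] phi 71.92 z [-0.032  -0.0113 -0.9994] gap 0.0285 F [-0.3088 -0.3316 -1.0785] M [-0.0073 -0.0429 -0.0017] q [-0.0524  0.6279  0.6181  1.7065 -0.3963  0.9638  0.3963]
shift [-0.0007  0.0001  0.0015]
twist -0.0013572142337880955
```

Call:
drive_tool:
  motion:
    - [170,0.0001,-0.0054,0,0.08]
    - [170,0.0001,-0.0055,0,0.08]
    - [170,0.0002,-0.0055,0,0.08]
    - [170,0.0002,-0.0055,0,0.08]
    - [170,0.0002,-0.0055,0,0.08]
    - [170,0.0002,-0.0055,0,0.08]
    - [170,0.0002,-0.0055,0,0.08]
    - [170,0.0002,-0.0055,0,0.08]
    - [170,0,0,0,0]

```text
t: 24.5
position: [0.5472, -0.2762, 0.1567]
tool_rot: [0.002, 0.954, 0.301, -0.016]
ft_force: [0.6, 0.7, 0.5]
finger_gap: 0.0285
```

```bash
python3 -c "
from h import *
arc(20)"
```

```text
radius 0.06594639399947111 az 34.91891703418487
t 24.5 p [ 0.5472 -0.2762  0.1567] phi 35.04 z [-0.0283 -0.0135 -0.9995] gap 0.0285 F [0.5548 0.7059 0.4816] M [ 0.0015 -0.0287 -0.0387] q [-0.2088  0.6189  0.8014  1.8204 -0.5066  0.9462 -0.1469]
shift [ 0.0023 -0.017   0.0027]
twist 0.2624672142489759
```

Call:
drive_tool:
  motion:
    - [170,0.0002,-0.0055,0.001,0.08]
    - [170,0.0002,-0.0055,0,0.08]
    - [170,0.0002,-0.0055,0,0.08]
    - [170,0.0002,-0.0055,0,0.08]
    - [170,0.0002,-0.0055,0,0.08]
    - [170,0,0,0,0]

```text
t: 25.1
position: [0.5374, -0.2538, 0.1564]
tool_rot: [0.007, 0.994, 0.109, -0.014]
ft_force: [0.1, 0.1, -0.4]
finger_gap: 0.0281
```

```bash
python3 -c "
from h import *
arc(-3)
for n in('top','side'): cv2.imwrite(f'pics/p_{n}.png',viewer.grab_frame(n)[:,:,::-1])
t=cv2.imread('pics/p_top.png')[160:310,350:500];s=cv2.imread('pics/p_side.png')[250:400,340:490]
cv2.imwrite('pics/p.png',np.hstack([cv2.resize(t,(400,400),interpolation=2),cv2.resize(s,(400,400),interpolation=2)]))"
```

```text
radius 0.06574074762965283 az 13.485043267236012
t 25.1 p [ 0.5374 -0.2538  0.1564] phi 12.53 z [-0.026  -0.0169 -0.9995] gap 0.0281 F [ 0.0824  0.1127 -0.3693] M [-0.0242  0.0053  0.0076] q [-0.3198  0.6365  0.9153  1.8722 -0.5819  0.95   -0.4907]
shift [ 0.0022 -0.0188  0.0022]
twist 0.2710887973686207
```

View pics/p.png

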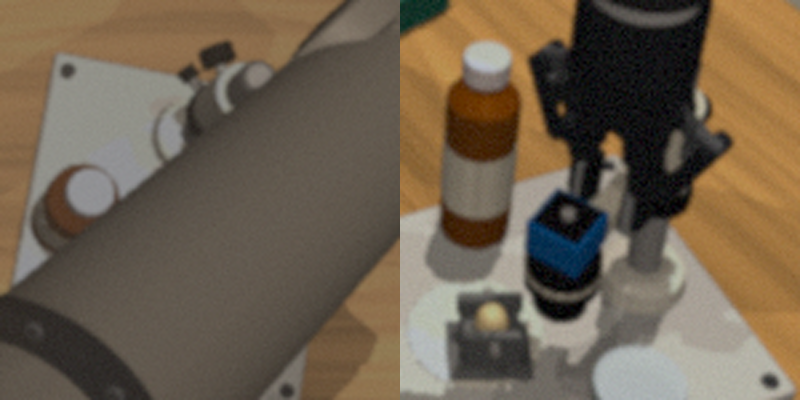

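```bash
python3 -c "
from h import *
X=plane('side',403-.3,329.5-.3,.197);d=X[:2]-[.6013,-.238];print(X,np.linalg.norm(d),np.degrees(np.arctan2(-d[1],-d[0])))"
```

```text
[ 0.4765 -0.2831  0.197 ] 0.1326652979457552 19.857250866613793
```

Call:
drive_tool:
  motion:
    - [170,0.0002,-0.0055,0.001,0.08]
    - [170,0.0002,-0.0055,0,0.08]
    - [170,0.0002,-0.0055,0,0.08]
    - [170,0.0002,-0.0055,0,0.08]
    - [170,0,-0.001,0,0.02]
    - [170,0,0,0,0]

```text
t: 25.8
position: [0.5366, -0.2359, 0.1565]
tool_rot: [0.011, 0.998, -0.058, -0.011]
ft_force: [0.1, 0.2, -0.9]
finger_gap: 0.0285
```

```bash
python3 -c "
from h import *
arc(-9)
for n in('top','side'): cv2.imwrite(f'pics/r_{n}.png',viewer.grab_frame(n)[:,:,::-1])
s=cv2.imread('pics/r_side.png')[250:400,340:490]
cv2.imwrite('pics/r.png',cv2.resize(s,(600,600),interpolation=2))"
```

```text
radius 0.06471826985813775 az -2.301214121749424
t 25.8 p [ 0.5366 -0.2359  0.1565] phi -6.68 z [-0.023  -0.0206 -0.9995] gap 0.0285 F [ 0.1364  0.209  -0.8648] M [-0.0656 -0.013   0.0072] q [-0.4073  0.6705  1.0091  1.8969 -0.6534  0.9687 -0.7849]
shift [-0.0014 -0.0077  0.0023]
twist 0.04041799644381072
```

View pics/r.png

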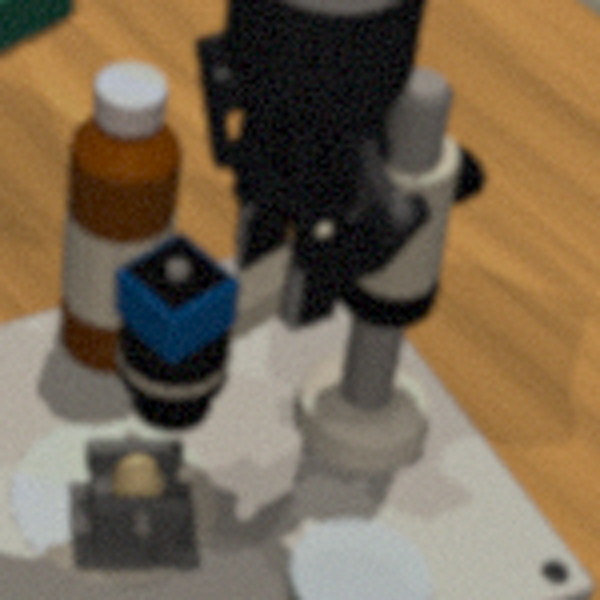

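```bash
python3 -c "
from h import *
for z in (.195,.199):
  X=plane('side',383.8,316.6,z);d=X[:2]-[.6013,-.238];print(X,np.linalg.norm(d),np.degrees(np.arctan2(-d[1],-d[0])))"
```

```text
[ 0.4702 -0.2447  0.195 ] 0.13129934349552538 2.940802400462325
[ 0.4675 -0.2477  0.199 ] 0.1341862810975797 4.149781825749557
```

Call:
drive_tool:
  motion:
    - [170,-0.0005,-0.0035,0.001,0.02]
    - [170,-0.0005,-0.003,0,0.02]
    - [170,0,0,0,0]

```text
t: 26.2
position: [0.5364, -0.2301, 0.1557]
tool_rot: [0.011, 0.997, -0.079, -0.01]
ft_force: [0.7, -0.5, 0.8]
finger_gap: 0.0284
```

```bash
python3 -c "
from h import *
arc(-9)
for n in('top','side'): cv2.imwrite(f'pics/s_{n}.png',viewer.grab_frame(n)[:,:,::-1])
s=cv2.imread('pics/s_side.png')[250:400,340:490]
cv2.imwrite('pics/s.png',cv2.resize(s,(600,600),interpolation=2))"
```

```text
radius 0.06540487406823156 az -7.405395289332177
t 26.2 p [ 0.5364 -0.2301  0.1557] phi -9.1 z [-0.0217 -0.0206 -0.9996] gap 0.0284 F [ 0.7135 -0.4905  0.8065] M [-0.1333 -0.0721  0.0033] q [-0.4246  0.674   1.0208  1.9044 -0.664   0.9684 -0.8254]
shift [-0.0006 -0.0019  0.0017]
twist -0.0017752548179870153
```

View pics/s.png

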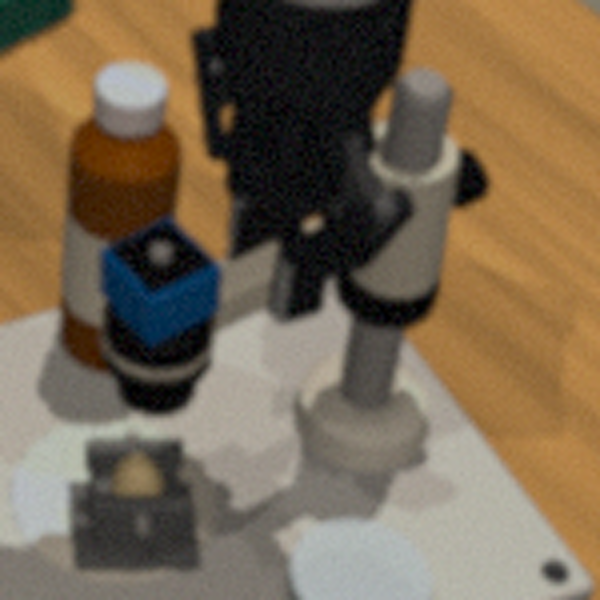

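```bash
python3 -c "
from h import *
b=lambda x,y:((x+.5)/4-.5+340,(y+.5)/4-.5+250)
for pt,z in(((161,250),.195),((161,250),.199),((153,395),.114),((153,395),.118)):
  X=plane('side',*b(*pt),z);d=X[:2]-[.6013,-.238];print(X,np.linalg.norm(d),np.degrees(np.arctan2(-d[1],-d[0])))"
```

```text
[ 0.4711 -0.2335  0.195 ] 0.13031136076436575 -1.971129631103671
[ 0.4684 -0.2366  0.199 ] 0.13295606264098683 -0.6171599845512482
[ 0.4705 -0.2381  0.114 ] 0.13080592120082596 0.025282678054112738
[ 0.4681 -0.2407  0.118 ] 0.13321675757148857 1.1668164018456315
```

Call:
drive_tool:
  motion:
    - [170,0,-0.002,0,0]
    - [170,0,0,0,0]
    - [60,0,0.002,0,0]
    - [60,0,0,0,0]
    - [60,0,0,0,0]
    - [60,0,0,-0.01,0]
    - [60,0,0,-0.03,0]
    - [60,0,0,-0.04,0]
    - [60,0,0,-0.04,0]
    - [60,0,0,-0.02,0]
    - [60,0,0,0,0]

```text
t: 27.4
position: [0.5386, -0.2278, 0.3033]
tool_rot: [0.011, 0.997, -0.08, -0.011]
ft_force: [-0.6, -0.9, -0.2]
finger_gap: 0.0653
```

```bash
python3 -c "
from h import *
go()
for n in('top','side'): cv2.imwrite(f'pics/u_{n}.png',viewer.grab_frame(n)[:,:,::-1])
t=cv2.imread('pics/u_top.png')[160:310,350:500];s=cv2.imread('pics/u_side.png')[250:400,340:490]
cv2.imwrite('pics/u.png',np.hstack([cv2.resize(t,(400,400),interpolation=2),cv2.resize(s,(400,400),interpolation=2)]))"
```

```text
t 27.4 p [ 0.5386 -0.2278  0.3033] phi -9.15 z [-0.024  -0.0202 -0.9995] gap 0.0653 F [-0.5667 -0.8803 -0.1665] M [ 0.0555 -0.0153 -0.0095] q [-0.551   0.53    1.1996  1.7583 -0.4917  1.2254 -0.9506]
```

View pics/u.png

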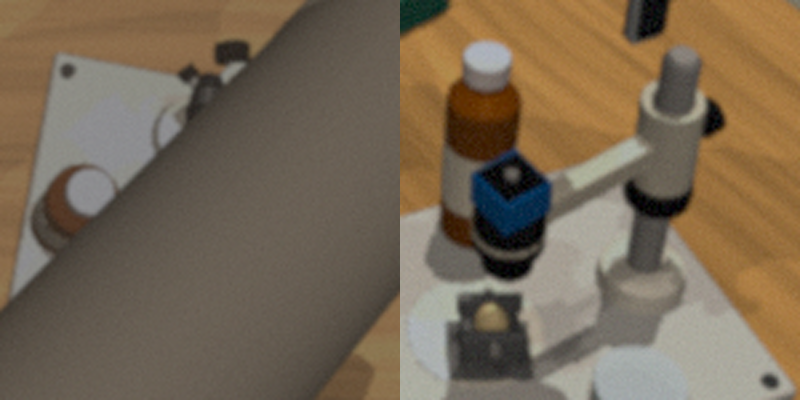

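Call:
drive_tool:
  motion:
    - [60,0,-0.02,-0.01,0]
    - [60,0,-0.04,-0.005,0]
    - [60,0,-0.045,0,0]
    - [60,0,-0.045,0,0]
    - [60,0,-0.045,0,0]
    - [60,0,-0.045,0,0]
    - [60,0,-0.045,0,0]
    - [60,0,-0.045,0,0]
    - [60,0,0,0,0]

```text
t: 28.4
position: [0.5863, 0.1121, 0.2957]
tool_rot: [0.011, 0.996, -0.083, -0.022]
ft_force: [0.3, -0.1, -0.2]
finger_gap: 0.0653
```

```bash
python3 -c "
from h import *
go()
for n in('top','side'): cv2.imwrite(f'pics/v_{n}.png',viewer.grab_frame(n)[:,:,::-1])
t=cv2.imread('pics/v_top.png')[160:310,350:500];s=cv2.imread('pics/v_side.png')[250:400,340:490]
cv2.imwrite('pics/v.png',np.hstack([cv2.resize(t,(400,400),interpolation=2),cv2.resize(s,(400,400),interpolation=2)]))"
```

```text
t 28.4 p [0.5863 0.1121 0.2957] phi -9.53 z [-0.0457 -0.019  -0.9988] gap 0.0653 F [ 0.3446 -0.0582 -0.1971] M [ 0.0131  0.0146 -0.0098] q [-1.1039  0.623   1.2393  1.7155 -0.5858  1.2997 -1.4663]
```

View pics/v.png

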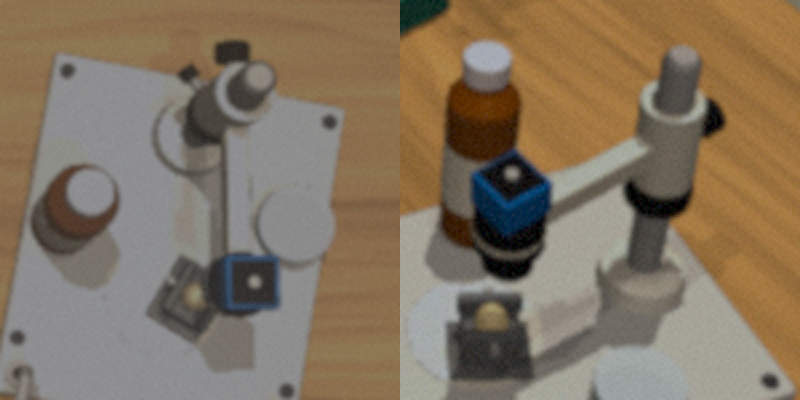

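```bash
python3 -c "
from h import *
f=400/150
a=lambda x,y:((x+.5)/f-.5+350,(y+.5)/f-.5+160)
b=lambda x,y:((x-400+.5)/f-.5+340,(y+.5)/f-.5+250)
for A,B in(((252,283),(511,181)),((255,282),(512,173))):
  X,e=tri(a(*A),b(*B));d=X[:2]-[.6013,-.238];print(X,e,np.linalg.norm(d),np.degrees(np.arctan2(-d[1],-d[0])))
print('top plane',plane('top',*a(252,283),.195))
S,e=tri(a(247,92),b(672,97));print('sleeve top',S,e)
print('spec',tri(a(193,295),b(491,318)))
t=cv2.imread('pics/v_top.png')[175:285,390:480];cv2.imwrite('pics/v2.png',cv2.resize(t,None,fx=5.4,fy=5.4,interpolation=2))"
```

```text
[ 0.4694 -0.2386  0.1878] 0.002055921040366358 0.13191851124282214 0.2546847995552719
[ 0.4694 -0.2388  0.1946] 0.00196758007156548 0.1318843428135465 0.33685062881548344
top plane [ 0.4679 -0.2361  0.195 ]
sleeve top [ 0.5984 -0.2382  0.1923] 0.001574212281737299
spec (array([ 0.4722, -0.2292,  0.0502]), np.float64(0.0024814404090649726))
```

View pics/v2.png

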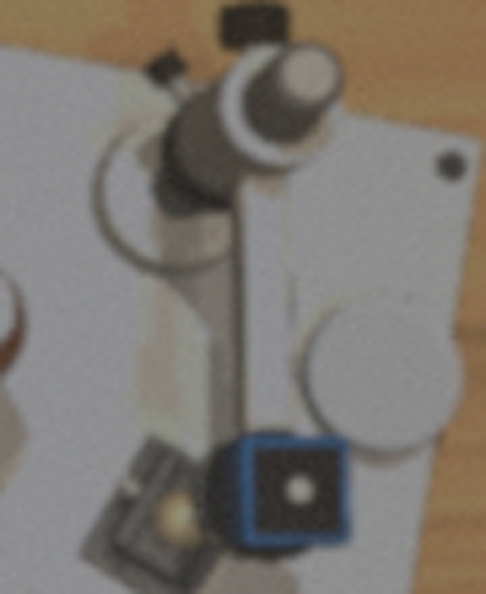

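Call:
drive_tool:
  motion:
    - [60,0,0.03,0,-0.055]
    - [60,0,0.04,0,-0.055]
    - [60,0,0.04,-0.003,0]
    - [60,0,0.04,-0.003,0]
    - [60,0,0.04,-0.003,0]
    - [60,0,0.04,-0.003,0]
    - [60,0,0.04,0,0]
    - [60,0,0.03,0,0]
    - [60,0,0,0,0]
    - [60,0,0,0,0]

```text
t: 29.5
position: [0.5471, -0.2198, 0.3119]
tool_rot: [0.012, 0.999, -0.042, -0.027]
ft_force: [0.4, -0.3, -1.1]
finger_gap: 0.0653
```

```bash
python3 -c "
from h import *
go([.537,-.234,.30],-3)"
```

```text
t 29.5 p [ 0.5471 -0.2198  0.3119] phi -4.88 z [-0.0558 -0.0218 -0.9982] gap 0.0653 F [ 0.3875 -0.2515 -1.0748] M [ 0.0626 -0.1115 -0.0061] q [-0.5464  0.5424  1.1818  1.7153 -0.471   1.2741 -0.9117]
shift [-0.0082  0.0147  0.0127]
twist -0.03277063508212397
```

Call:
drive_tool:
  motion:
    - [60,-0.005,0.008,0.01,-0.03]
    - [60,-0.001,0.006,0.03,0]
    - [60,0.002,0,0.03,0]
    - [60,0.002,0,0.03,0]
    - [60,0.002,0,0.02,0]
    - [60,0,0,0.01,0]
    - [60,0,0,0,0]
    - [60,0,0,0,0]

```text
t: 30.3
position: [0.5367, -0.2328, 0.1767]
tool_rot: [0.01, 0.999, -0.026, -0.029]
ft_force: [0.1, -0.0, 0.2]
finger_gap: 0.0653
```

```bash
python3 -c "
from h import *
go([.537,-.2345,.157],-3)"
```

```text
t 30.3 p [ 0.5367 -0.2328  0.1767] phi -2.96 z [-0.058  -0.0189 -0.9981] gap 0.0653 F [ 0.1463 -0.036   0.171 ] M [-0.0084 -0.0982  0.039 ] q [-0.4228  0.6605  1.0282  1.8612 -0.6016  1.0353 -0.7646]
shift [0.0016 0.0012 0.0197]
twist 0.000651949479687719
```

Call:
drive_tool:
  motion:
    - [60,0.001,0.001,0.01,0]
    - [60,0,0,0.009,0]
    - [60,0,0,0,0]
    - [60,0,0,0,0]

```text
t: 30.7
position: [0.538, -0.2346, 0.1586]
tool_rot: [0.011, 0.999, -0.025, -0.027]
ft_force: [-0.3, -0.6, 0.2]
finger_gap: 0.0652
```

```bash
python3 -c "
from h import *
go([.537,-.2340,.157],-3)"
```

```text
t 30.7 p [ 0.538  -0.2346  0.1586] phi -2.91 z [-0.0539 -0.0199 -0.9983] gap 0.0652 F [-0.27   -0.647   0.1719] M [ 0.0423 -0.051   0.0005] q [-0.4037  0.6806  1.0033  1.8725 -0.6259  1.0021 -0.7468]
shift [-0.0009 -0.0006  0.0016]
twist 0.0015579915390588894
```

Call:
drive_tool:
  motion:
    - [170,0,0,0,0]
    - [185,0,0,0,0]
    - [195,0,0,0,0]
    - [202,0,0,0,0]
    - [203,0,0,0,0]
    - [203,0,0,0,0]
    - [203,0,0,0,0]
  squeeze: 20

```text
t: 31.4
position: [0.5385, -0.235, 0.1596]
tool_rot: [0.011, 0.999, -0.025, -0.026]
ft_force: [0.6, 0.3, 0.2]
finger_gap: 0.0176
```

```bash
python3 -c "
from h import *
go([.537,-.2340,.157],-3)
for n in('side',): cv2.imwrite(f'pics/w_{n}.png',viewer.grab_frame(n)[:,:,::-1])
s=cv2.imread('pics/w_side.png')[250:400,340:490]
cv2.imwrite('pics/w.png',np.hstack([cv2.resize(s,(400,400),interpolation=2),cv2.imread('pics/v.png')[:,400:]]))"
```

```text
t 31.4 p [ 0.5385 -0.235   0.1596] phi -2.93 z [-0.0522 -0.0202 -0.9984] gap 0.0176 F [0.6391 0.3397 0.1968] M [ 0.0364 -0.0844 -0.0084] q [-0.4037  0.6794  1.0043  1.8715 -0.6257  1.0025 -0.747 ]
shift [-0.0014 -0.001   0.0027]
twist 0.0012145815705189023
```

View pics/w.png

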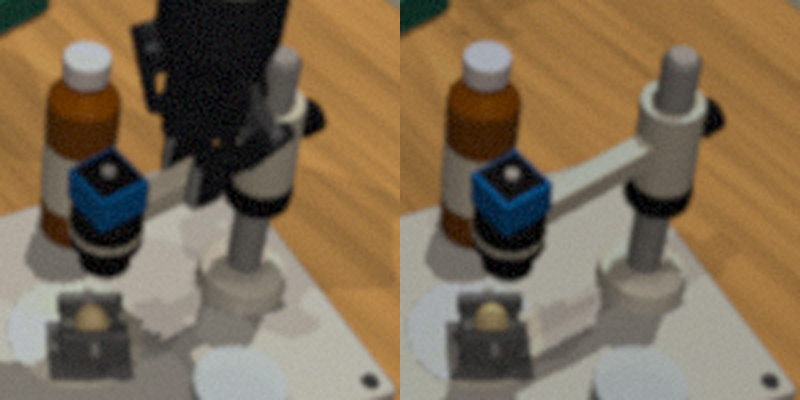

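Call:
drive_tool:
  motion:
    - [203,-0.0005,-0.0025,0,0]
    - [203,0,0,0,0]
    - [203,0,0,0,0]
    - [120,0,0.001,0,0]
    - [120,0,0,0,0]
    - [60,0,0,0,0]
    - [60,0,0,0,0]
    - [60,0,0,-0.01,0]
    - [60,0,0,-0.03,0]
    - [60,-0.002,0,-0.04,0]
    - [60,-0.002,0,-0.04,0]
    - [60,-0.002,0,-0.03,0]

```text
t: 32.65
position: [0.5378, -0.2289, 0.3129]
tool_rot: [0.01, 0.999, -0.026, -0.03]
ft_force: [0.5, -0.2, -1.5]
finger_gap: 0.0655
```

Call:
drive_tool:
  motion:
    - [60,0,-0.02,-0.01,0]
    - [60,0,-0.04,-0.005,0]
    - [60,0,-0.045,0,0]
    - [60,0,-0.045,0,0]
    - [60,0,-0.045,0,0]
    - [60,0,-0.045,0,0]
    - [60,0,-0.045,0,0]
    - [60,0,-0.045,0,0]
    - [60,0,0,0,0]

```text
t: 33.55
position: [0.5592, 0.1087, 0.3338]
tool_rot: [0.01, 0.999, -0.03, -0.022]
ft_force: [-0.9, -0.1, -0.6]
finger_gap: 0.065
```

```bash
python3 -c "
from h import *
go()
for n in('top','side'): cv2.imwrite(f'pics/x_{n}.png',viewer.grab_frame(n)[:,:,::-1])
t=cv2.imread('pics/x_top.png')[160:310,350:500];s=cv2.imread('pics/x_side.png')[250:400,340:490]
cv2.imwrite('pics/x.png',np.hstack([cv2.resize(t,(400,400),interpolation=2),cv2.resize(s,(400,400),interpolation=2)]))"
```

```text
t 33.55 p [0.5592 0.1087 0.3338] phi -3.43 z [-0.0448 -0.0184 -0.9988] gap 0.065 F [-0.9238 -0.1129 -0.5819] M [ 0.0358 -0.0378 -0.0353] q [-1.1847  0.534   1.2917  1.7313 -0.5053  1.3309 -1.4112]
```

View pics/x.png

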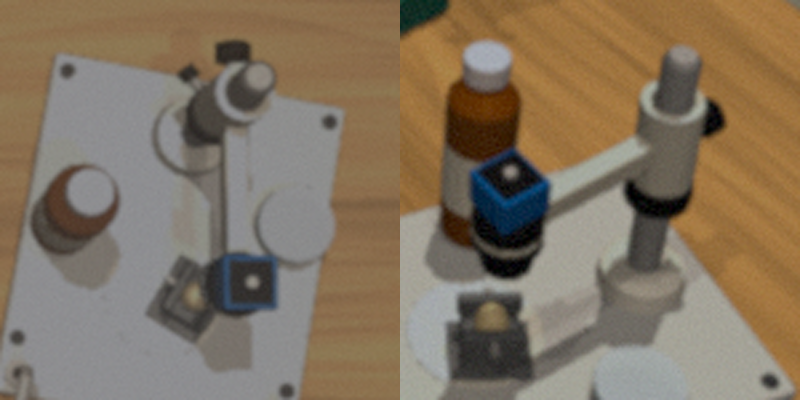

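```bash
python3 -c "
from h import *
def bl(fn,n):
    im=cv2.imread(fn);h=cv2.cvtColor(im,cv2.COLOR_BGR2HSV)
    m=cv2.inRange(h,(100,120,40),(125,255,255))
    if n=='top': m[:230]=0;m[300:]=0;m[:,:410]=0;m[:,480:]=0
    else: m[:290]=0;m[350:]=0;m[:,:350]=0;m[:,400+20:]=0
    p=cv2.findNonZero(m)[:,0]; r=cv2.minAreaRect(p);return r[0],r[1],r[2],p.mean(0),len(p)
for k in 'vx':
    for n in('top','side'):
        print(k,n,bl(f'pics/{k}_{n}.png',n))
# predicted camera top centre for lens over spec, upright / droop 2deg
for yaw in(-3,-1.5,0):
  for dr in(0,.035):
    p=np.radians(yaw);u=-np.array([np.cos(p),np.sin(p),0]);z=np.array([0,0,1.])
    P=np.array([.6013,-.238,.118+.035]);
    ax=np.cos(dr)*u-np.sin(dr)*z; az=np.cos(dr)*z+np.sin(dr)*u
    X=P+ax*.13+az*.046; L=P+ax*.13-az*.035
    print(yaw,dr,X,L,proj('top',X),proj('side',X))
"
```

```text
v top ((435.6833801269531, 263.3402099609375), (6.091997146606445, 18.384777069091797), 22.380136489868164, array([436.15, 261.65]), 20)
v side ((381.53851318359375, 322.1922912597656), (26.91553497314453, 27.535709381103516), 60.2551155090332, array([381.    , 325.9706]), 408)
x top ((435.1500244140625, 264.0500183105469), (6.008327960968018, 18.97366714477539), 18.434946060180664, array([436.1667, 258.9167]), 12)
x side ((380.8529052734375, 321.5882263183594), (27.268274307250977, 26.925277709960938), 59.036251068115234, array([380.1392, 324.8443]), 424)
-3 0 [ 0.4715 -0.2312  0.199 ] [ 0.4715 -0.2312  0.118 ] [441.9182 263.5638] [379.3605 309.3518]
-3 0.035 [ 0.47   -0.2311  0.1944] [ 0.4728 -0.2313  0.1135] [441.2397 264.6599] [378.3676 311.7501]
-1.5 0 [ 0.4713 -0.2346  0.199 ] [ 0.4713 -0.2346  0.118 ] [443.8466 263.6432] [380.6105 310.6597]
-1.5 0.035 [ 0.4698 -0.2346  0.1944] [ 0.4726 -0.2346  0.1135] [443.1815 264.7398] [379.6262 313.0767]
0 0 [ 0.4713 -0.238   0.199 ] [ 0.4713 -0.238   0.118 ] [445.7745 263.6721] [381.9131 311.9544]
0 0.035 [ 0.4698 -0.238   0.1944] [ 0.4726 -0.238   0.1135] [445.1228 264.7689] [380.938  314.3899]
```

```bash
python3 -c "
import cv2,numpy as np
t=cv2.imread('pics/x_top.png')[240:290,410:460];s=cv2.imread('pics/x_side.png')[300:360,350:410]
cv2.imwrite('pics/x2.png',np.hstack([cv2.resize(t,(400,400),interpolation=2),cv2.resize(s,(400,400),interpolation=2)])*1)"
```

```text
(no output)
```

View pics/x2.png

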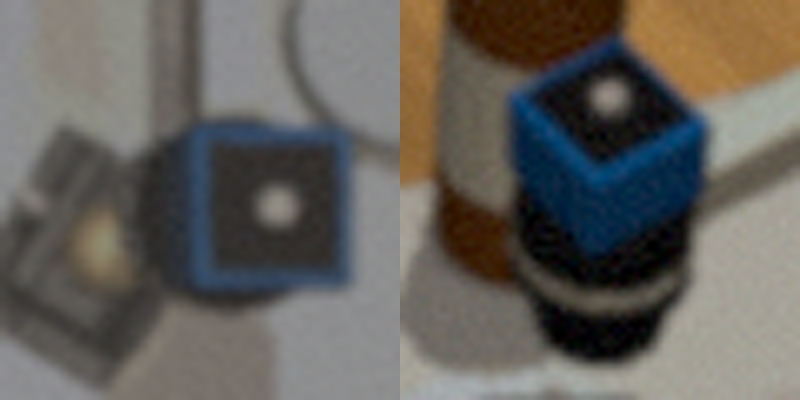

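Call:
drive_tool:
  motion:
    - [60,0,0.03,0,0]
    - [60,0,0.04,0,0]
    - [60,0,0.04,0,0]
    - [60,0,0.04,0,0]
    - [60,0,0.04,0,0]
    - [60,0,0.04,0,0]
    - [60,0,0.04,0,0]
    - [60,0,0.04,0,0]
    - [60,0,0.02,0,0]
    - [60,0,0,0,0]
    - [60,0,0,0,0]

```text
t: 34.75
position: [0.5214, -0.261, 0.3494]
tool_rot: [0.012, 0.999, -0.05, -0.019]
ft_force: [0.3, 0.4, -0.2]
finger_gap: 0.0655
```

```bash
python3 -c "
from h import *
go([.534,-.232,.18],-3)"
```

```text
t 34.75 p [ 0.5214 -0.261   0.3494] phi -5.76 z [-0.0385 -0.0215 -0.999 ] gap 0.0655 F [ 0.3205  0.4214 -0.1573] M [ 0.0878 -0.0662 -0.0319] q [-0.507   0.4824  1.2162  1.693  -0.4244  1.3111 -0.8799]
shift [ 0.0158 -0.0344  0.1682]
twist -0.048231236890532436
```

Call:
drive_tool:
  motion:
    - [60,0.006,-0.014,0.01,-0.02]
    - [60,0.006,-0.014,0.02,-0.02]
    - [60,0.002,-0.004,0.03,-0.008]
    - [60,0.001,0,0.03,0]
    - [60,0.001,0,0.03,0]
    - [60,0.001,0,0.03,0]
    - [60,0,0,0.015,0]
    - [60,0,0,0,0]
    - [60,0,0,0,0]

```text
t: 35.65
position: [0.5415, -0.2126, 0.1724]
tool_rot: [0.008, 1.0, -0.011, -0.02]
ft_force: [0.1, -0.9, 0.7]
finger_gap: 0.0652
```

```bash
python3 -c "
from h import *
go([.534,-.2335,.158],-3)"
```

```text
t 35.65 p [ 0.5415 -0.2126  0.1724] phi -1.3 z [-0.04   -0.015  -0.9991] gap 0.0652 F [ 0.1366 -0.8685  0.7076] M [-0.0226  0.0038 -0.0234] q [-0.4508  0.6442  1.0111  1.8822 -0.607   1.0057 -0.7651]
shift [-0.0064  0.0208  0.015 ]
twist 0.02974948763124452
```

Call:
drive_tool:
  motion:
    - [60,-0.003,0.01,0,0.015]
    - [60,-0.003,0.008,0,0.015]
    - [60,0,0,0.006,0]
    - [60,0,0,0.006,0]
    - [60,0,0,0,0]
    - [60,0,0,0,0]

```text
t: 36.25
position: [0.5359, -0.2338, 0.1642]
tool_rot: [0.009, 0.999, -0.028, -0.016]
ft_force: [-0.6, -0.0, -0.3]
finger_gap: 0.0655
```

```bash
python3 -c "
from h import *
go([.534,-.2335,.158],-3)
cv2.imwrite('pics/y.png',cv2.resize(viewer.grab_frame('side')[300:360,350:410,::-1],(400,400),interpolation=2))"
```

```text
t 36.25 p [ 0.5359 -0.2338  0.1642] phi -3.21 z [-0.0331 -0.017  -0.9993] gap 0.0655 F [-0.5537 -0.0157 -0.3384] M [ 0.0322 -0.002   0.008 ] q [-0.4078  0.6563  1.0043  1.8869 -0.6253  0.987  -0.749 ]
shift [-0.0017 -0.0003  0.0063]
twist -0.0037158435959288028
```

View pics/y.png

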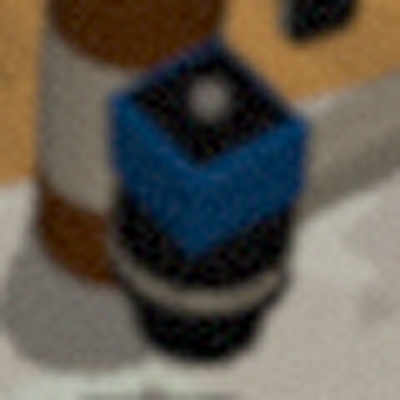

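Call:
drive_tool:
  motion:
    - [150,0,0,0.004,0]
    - [180,0,0,0,0]
    - [195,0,0,0,0]
    - [203,0,0,0,0]
    - [203,0,0,0,0]
    - [203,0,-0.001,0,0]
    - [203,0,0,0,0]

```text
t: 37.0
position: [0.5362, -0.2324, 0.1599]
tool_rot: [0.009, 0.999, -0.027, -0.016]
ft_force: [-0.3, -0.9, 0.1]
finger_gap: 0.0177
```

```bash
python3 -c "
from h import *
go([.534,-.2335,.158],-3)
cv2.imwrite('pics/y2.png',cv2.resize(viewer.grab_frame('side')[300:360,350:410,::-1],(400,400),interpolation=2))"
```

```text
t 37.0 p [ 0.5362 -0.2324  0.1599] phi -3.15 z [-0.0331 -0.0171 -0.9993] gap 0.0177 F [-0.2804 -0.9396  0.0941] M [-0.0975 -0.0543  0.0123] q [-0.4068  0.6607  0.9989  1.8908 -0.6307  0.9795 -0.7466]
shift [-0.002   0.0012  0.002 ]
twist -0.002632264538170226
```

View pics/y2.png

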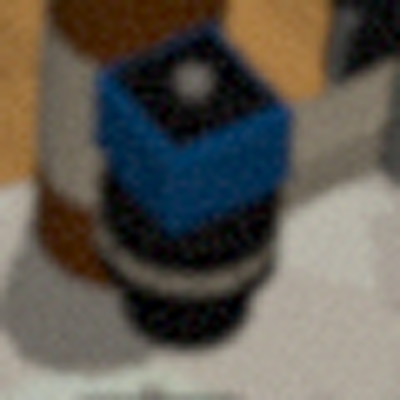

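Call:
drive_tool:
  motion:
    - [190,0,0,0,0]
    - [170,0,0,0,0]
    - [120,0,0,0,0]
    - [60,0,0,0,0]
    - [60,0,0,0,0]

```text
t: 37.55
position: [0.5363, -0.2321, 0.1599]
tool_rot: [0.009, 0.999, -0.027, -0.016]
ft_force: [0.2, 0.2, 0.0]
finger_gap: 0.0654
```

```bash
python3 -c "
from h import *
go([.534,-.2335,.158],-3)
cv2.imwrite('pics/y3.png',cv2.resize(viewer.grab_frame('side')[300:360,350:410,::-1],(400,400),interpolation=2))"
```

```text
t 37.55 p [ 0.5363 -0.2321  0.1599] phi -3.14 z [-0.0329 -0.0167 -0.9993] gap 0.0654 F [0.1935 0.2279 0.0169] M [ 0.0403 -0.0713 -0.0068] q [-0.4069  0.6606  0.9986  1.8907 -0.6309  0.9796 -0.7466]
shift [-0.0021  0.0014  0.002 ]
twist -0.0024769900174979043
```

View pics/y3.png

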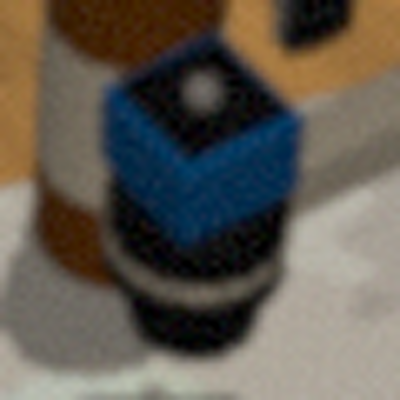

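Call:
drive_tool:
  motion:
    - [150,0,0,0,0]
    - [180,0,0,0,0]
    - [195,0,0,0,0]
    - [203,0,0,0,0]
    - [203,0,-0.001,0,0]
    - [203,0,-0.001,0,0]
    - [203,0,0,0,0]
    - [190,0,0,0,0]
    - [170,0,0,0,0]
    - [120,0,0,0,0]
    - [60,0,0,0,0]
    - [60,0,0,0,0]

```text
t: 38.8
position: [0.5364, -0.2299, 0.1599]
tool_rot: [0.009, 0.999, -0.027, -0.016]
ft_force: [-0.0, -0.7, -0.5]
finger_gap: 0.0653
```

```bash
python3 -c "
from h import *
go([.534,-.2335,.158],-3)
cv2.imwrite('pics/y4.png',cv2.resize(viewer.grab_frame('side')[300:360,350:410,::-1],(400,400),interpolation=2))"
```

```text
t 38.8 p [ 0.5364 -0.2299  0.1599] phi -3.13 z [-0.0329 -0.0167 -0.9993] gap 0.0653 F [-0.0251 -0.7222 -0.5479] M [ 0.0165 -0.0223 -0.0357] q [-0.4116  0.6598  0.9993  1.8925 -0.6309  0.9789 -0.7497]
shift [-0.0022  0.0037  0.002 ]
twist -0.0023512592957244394
```

View pics/y4.png

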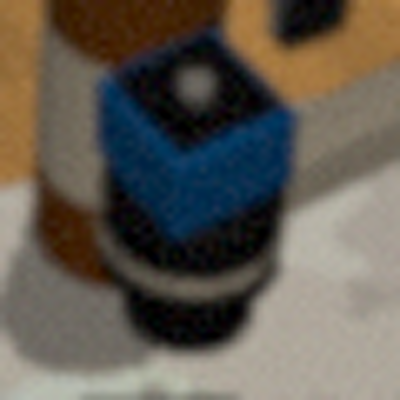

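Call:
drive_tool:
  motion:
    - [60,0,0.003,0,0]
    - [60,0,0,-0.01,0]
    - [60,0,0,-0.03,0]
    - [60,-0.001,0,-0.04,0]
    - [60,-0.002,0,-0.04,0]
    - [60,-0.002,0,-0.03,0]
    - [60,0,0,0,0]

```text
t: 39.55
position: [0.5352, -0.2317, 0.3181]
tool_rot: [0.009, 0.999, -0.029, -0.017]
ft_force: [-0.0, -1.3, 0.8]
finger_gap: 0.0653
```

Call:
drive_tool:
  motion:
    - [60,0,-0.02,-0.01,0]
    - [60,0,-0.04,-0.005,0]
    - [60,0,-0.045,0,0]
    - [60,0,-0.045,0,0]
    - [60,0,-0.045,0,0]
    - [60,0,-0.045,0,0]
    - [60,0,-0.045,0,0]
    - [60,0,-0.045,0,0]
    - [60,0,0,0,0]

```text
t: 40.45
position: [0.5545, 0.1079, 0.3281]
tool_rot: [0.009, 0.999, -0.032, -0.016]
ft_force: [-0.3, 0.3, 0.2]
finger_gap: 0.0649
```

```bash
python3 -c "
from h import *
go()
for n in('top','side'): cv2.imwrite(f'pics/z_{n}.png',viewer.grab_frame(n)[:,:,::-1])
t=cv2.imread('pics/z_top.png');s=cv2.imread('pics/z_side.png')
cv2.imwrite('pics/z2.png',np.hstack([cv2.resize(t[240:290,410:460],(400,400),interpolation=2),cv2.resize(s[300:360,350:410],(400,400),interpolation=2)]))
cv2.imwrite('pics/z.png',np.hstack([cv2.resize(t[160:310,350:500],(400,400),interpolation=2),cv2.resize(s[250:400,340:490],(400,400),interpolation=2)]))"
```

```text
t 40.45 p [0.5545 0.1079 0.3281] phi -3.73 z [-0.0328 -0.0167 -0.9993] gap 0.0649 F [-0.2731  0.2525  0.1769] M [ 0.0501 -0.0542  0.0245] q [-1.2016  0.5193  1.2931  1.7582 -0.4987  1.2993 -1.4219]
```

View pics/z2.png

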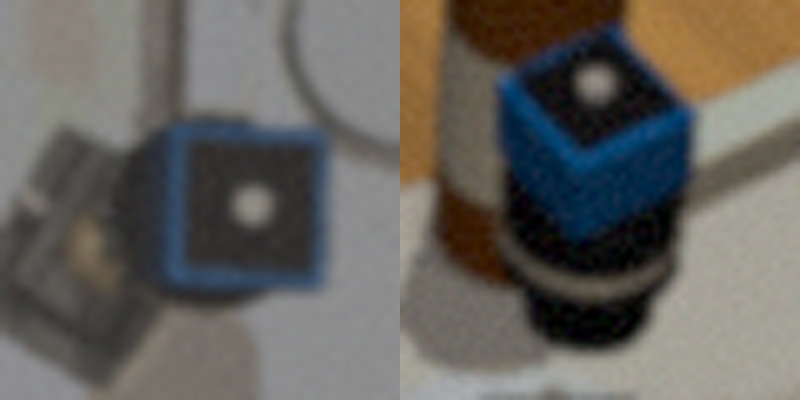

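View pics/z.png

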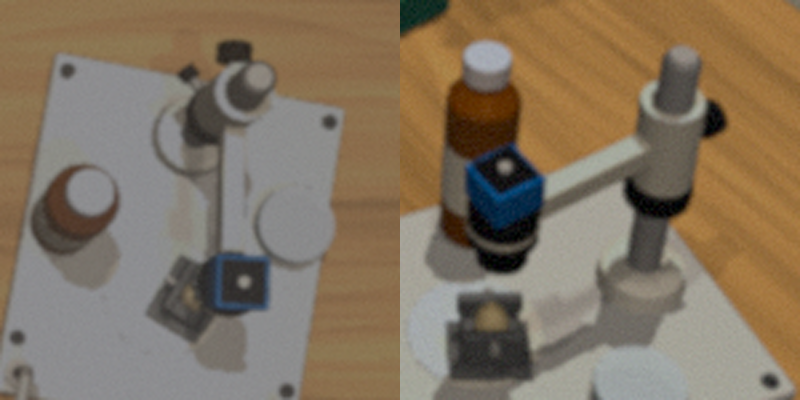

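```bash
python3 -c "
from h import *
env.job_done(); print(env.state()['t'])"
```

```text
the job is handed in; nothing more can be done
the job is handed in; nothing more can be done
```

View pics/z_side.png

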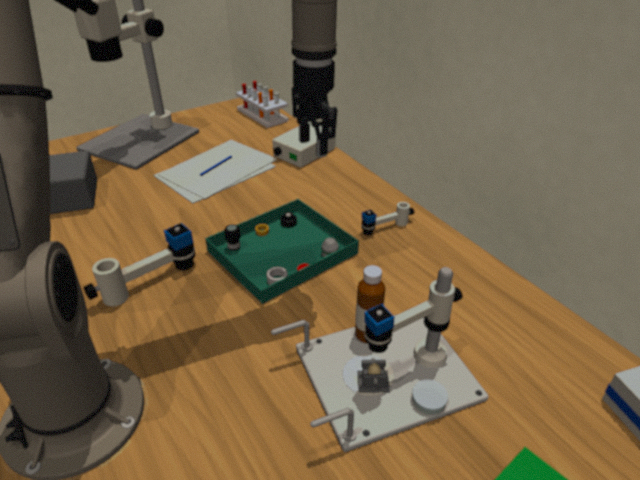

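The middle-sized head is on the post and handed in, at about 40 s of the 72 s. I took it from the tray, lowered it in small steps onto the collar with the lens far out on the dish side, and let go. Then I swung it over the specimen with loosely open jaws, and the final centring took three small nudges.

**Last checks, from both cameras with the arm clear:**
- **Sleeve:** it sits on the collar, which I put at a height of about 0.118 m. The head is released and droops about 2° in the post clearance.
- **Lens:** the head's angle about the post is within about half a degree of the target direction, so by my estimate the lens is about 2 mm from the specimen's axis.
- **Other parts:** specimen, bottle and dish appear where they started. All six spare parts are in the tray, and the gripper is well clear of everything.

**Disagreements and problems:**
- The two cameras differ by about 1 to 2 px (roughly 2 mm) on the height of the camera top.
- The tool drifted out of vertical during fast moves, up to about 5°. I lowered the head with an estimated lean of about 2.7°, and side forces stayed below about 2.5 N.
- While testing how to correct that lean, one move brought the lens to about 53 mm from the specimen's axis with the sleeve still high. The limit is 50 mm, so by my estimate it was not crossed, but the margin was small.
- After the first swing and one correction, the lens still measured 5 to 7 mm off. The cause was play in the sleeve, and the last nudges corrected it.

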